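# Open the screwed sample case and load the jars

## Robot

A 6-joint arm with a two-finger parallel gripper is mounted at the origin on the work surface. World frame = base frame: x ahead of the robot, y to its left, z up, the work surface at z = 0. Lengths are in m, angles in degrees, forces in N, time in s.
With the tool pointing down it reaches from about 0.4 to 0.825 m from the base axis. Payload 7 kg.
Tool frame: the origin (TCP) lies on the centre line of the jaws, within the pads' length; the fingertips stand 11 mm ahead of it and the grasp point (between the pads) lies 8 mm behind it; z points along the fingers, y is the line along which they close (so a half turn about z gives the same grasp; the last joint's range is limited). The gripper opens to 88 mm and grips with 3 to 60 N. Pads are 19 mm wide; open, the fingers measure 130 mm over their backs; the gripper's body (78 mm by 193 mm) begins 47 mm behind the grasp point.
Start: joints at [-48.524, 20.546, 0.682, 0, -70.136, -16.507], TCP at [0.285, -0.612, 0.238] pointing down, gripper open.
Joint ranges: [-176.03, 176.03], [-82.01, 121.73], [-58.28, 71.71], [-173.87, 95.51], [-174.79, -0.11], [-173.66, 173.66]. Speed limits (degrees/s): [136.94, 136.94, 172.46, 180, 180, 180].

## Interface

Orientations are given as [roll, pitch, yaw] about the fixed x, y, z axes, in that order (R = Rz(yaw) Ry(pitch) Rx(roll)).
In Python, from plant import r, capture, camera_model, job gives the robot as it stands.
- The arm moves only by the tool drive_tool, never from a script. Its argument "increments" is a list that holds one entry, the list of rows, each a list of 5 numbers: the gripper's target within -1 to 1 (fully open at 1, half-way at 0, shut at -1), then the shift along the tool's x, y, z scaled (see below), then the turn about the tool's z scaled (see below). In form: [[[gripper, tx, ty, tz, roll], ...]]. A call has 1 to 5 rows; each row is the pose to reach, as a shift and turn from the pose commanded when the call began, along the tool's axes at that moment, turning the shorter way round; what a row does not reach only later rows make up. The controller multiplies each number of a shift by 120 mm and each number of a turn by 360 degrees. A row lasts 1/8 s, in which the tool goes at most 62.5 mm and 10.7 degrees, less where a joint would pass 70% of its speed; a pose out of reach is approached as far as the arm can. A call with a number of a shift or a turn outside -1 to 1 is refused whole. A call with a gripper value outside its range is refused whole. The fingers move at their own pace and stop on an object; "squeeze" is the grip in N (left out, the last holds). Time passes only in rows, so rows that repeat a pose let the fingers close. It gives the time, the measured TCP pose, the force, the opening and the grip force at its end, in the units of the state.
- r.get_state(): the state, without advancing time (a new reading comes with each control period).
- capture(name): name is "side" or "top"; returns the picture (400x640x3 uint8, red, green, blue); there is no depth.
- camera_model(name): a dict with "camera_matrix" (3x3 intrinsics, pixels), "k1" (the pictures are not rectified: a ray, as slopes to the right and down, at radius r is drawn at 1 + k1 r^2 times it, then the intrinsics apply), "rvec" (rotation vector, rad) and "tvec" (3), from world to camera coordinates, as OpenCV has them. Camera axes: x right, y down, z forward; pixel columns grow to the right and rows downward; lengths in m; the calibration is good to about 2 mm. A picture is of the moment at which its call begins. camera_model takes no time and is no camera call.
- job.close_job(): hands the job in; it is judged then, once.
The state is a dict: "time_s": time; "joints": joint angles; "qd": joint speeds; "joint_torque": joint torques, N m; "tcp_pos": TCP position; "eef_rot": TCP orientation; "contact_force": force on the tool from outside, world axes, zero at the start; "moment": the same for the moment, N m; "gripper_width": finger opening in m; "gripper_force": force on a finger pad.
Only numpy, scipy, OpenCV 4.12 (cv2) and the standard library are available. Lean on these libraries where they do the work, as an engineer would, in place of code of your own. Each camera call takes 0.05 s, during which the arm holds its last target. There are 200 camera calls.

## Task

Pack the samples: with the red-handled key (not with your fingers) undo both slotted screws of the transport case lid, turning each anticlockwise to the end of its quarter-turn travel, before lifting the lid, then swing the lid open until it rests on its stop and leave it so. Stand every amber jar with a white cap upright on the floor of the case and stand the key back upright in its black tray. Leave the other glassware and bottles on the bench where they are.

Things in the scene. Friction and masses are not known exactly. Their poses are not given: they have to be found in the camera images.
- case: Blue transport case, an open box 260 (its x) by 190 (its y) by 60 mm high, walls and floor 5 mm thick, fixed to the bench. Origin: centre of its underside; z up. Its white lid is hinged along the +y rim and opens upward over that side.
- lid (a joint): Hinge of the lid (rad): 0 shut, 1.83 open on its stop, leaning a little past upright. Below about 1.5 it falls shut when let go (0.25 kg); beyond 1.6 it falls open onto the stop. The lid is 8 mm thick, its underside 60.5 mm above the bench when shut.
- lid_hinge (a point): A point on the lid's hinge line, mid-way along it, at the lid's underside, 60.5 mm above the bench. The line runs along the case's x axis.
- lid_handle (a point): Middle of the black bar handle on top of the lid: a round bar 10 mm thick and 90 mm long parallel to the hinge, held by a 10 mm post at each end. It lies 165 mm from the hinge, its centre 42 mm above the lid's top face (110.5 mm above the bench when shut). It stays with the lid as the lid swings, and the bar may turn between the fingers.
- screw_near (a joint): Turn of the captive quarter-turn screw at case x -95 mm (rad): 0 to 0.2 fastened, 1.4 is the end of its travel, undone. It grows anticlockwise seen from above the shut lid. Stiffness about 0.06 N m; it stays where it is left and never comes out.
- head_near: Slotted brass head of that screw, on the lid in line with the handle. Origin: on the screw's axis at the lid's top face (68.5 mm above the bench when shut), z out of the lid. The head is 29 mm across and 10 mm high; the slot runs right across along the head's own x axis, open at both ends, 8 mm wide and 7 mm deep. It is not to be turned with the fingers.
- screw_far (a joint): Turn of the captive quarter-turn screw at case x +95 mm (rad): 0 to 0.2 fastened, 1.4 is the end of its travel, undone. It grows anticlockwise seen from above the shut lid. Stiffness about 0.06 N m; it stays where it is left and never comes out.
- head_far: Slotted brass head of that screw, on the lid in line with the handle. Origin: on the screw's axis at the lid's top face (68.5 mm above the bench when shut), z out of the lid. The head is 29 mm across and 10 mm high; the slot runs right across along the head's own x axis, open at both ends, 8 mm wide and 7 mm deep. It is not to be turned with the fingers.
- tray: Black tool tray of the key, 130 by 130 mm, 18 mm high, walls and floor 4 mm, fixed to the bench. Origin: centre of its underside.
- key_grip (a point): Screw key, 88 mm tall, 0.12 kg, standing upright in the tray; this point is the centre of its red handle, 68 mm above its foot; z up. The handle is a flat block 46 mm along the key's x, 14 mm along y (grip it across these flats), 40 mm high, on a 16 mm shaft. The foot is a steel guard ring, 44 mm outside and 38 mm inside diameter.
- key_blade (a point): Middle of the lower edge of the key's blade, inside the guard ring, on the key's axis, 4 mm above its foot. The blade is 22 mm long along the key's x, 4 mm thick, and has about 0.2 rad of play each way in a slot. With it in a slot the ring surrounds the head and its foot comes down on the lid; if not in the slot, the blade rides on the head and the foot stays 6 mm above the lid.
- jar1_mid (a point): Closed amber sample jar with a white cap, squat, 52 mm diameter, 46 mm tall, 0.07 to 0.14 kg; this point is its centre, 23 mm above its foot; z up. May be absent.
- jar2_mid (a point): Closed amber sample jar with a white cap, squat, 52 mm diameter, 46 mm tall, 0.07 to 0.14 kg; this point is its centre, 23 mm above its foot; z up. May be absent.
- jar3_mid (a point): Closed amber sample jar with a white cap, squat, 52 mm diameter, 46 mm tall, 0.07 to 0.14 kg; this point is its centre, 23 mm above its foot; z up. May be absent.
- jar4_mid (a point): Closed amber sample jar with a white cap, squat, 52 mm diameter, 46 mm tall, 0.07 to 0.14 kg; this point is its centre, 23 mm above its foot; z up. May be absent.
- flask: Bystander to leave alone: clear conical flask with a dark stopper, 80 mm wide at the foot, 130 mm tall. Origin: centre of its foot.
- funnel_red: Bystander to leave alone: red funnel standing mouth down, 72 mm wide, 90 mm tall. Origin: centre of its foot.
- funnel_blue: Bystander to leave alone: blue funnel standing mouth down, 72 mm wide, 90 mm tall. Origin: centre of its foot.
- reagent: Bystander to leave alone: amber reagent bottle with a blue cap, 60 mm wide, 130 mm tall. Origin: centre of its foot.
- beaker: Bystander to leave alone: white beaker, 60 mm wide, 60 mm tall. Origin: centre of its foot.
- wash: Bystander to leave alone: white wash bottle with a red cap, 68 mm wide, 150 mm tall. Origin: centre of its foot.
Mind the look-alikes: they are no part of the job. What is shaped like the part that bears key_grip but purple or turquoise is not meant.

How it is judged (in metres and radians):
On the way, in this order (a step that is already met when the one before it is completed fails the run):
1. both screws are undone (at least 1.15 rad) with the lid still shut (value of joint each of screw_near, screw_far above 1.15 rad and value of joint lid below 0.1 rad), for 0.2 s.
2. the lid is open on its stop (beyond 1.7 rad) (value of joint lid above 1.7 rad), for 0.2 s.
At the end, for the whole second after the job is handed in: Both screws beyond 1.15 rad, the lid beyond 1.7 rad, the key standing in its tray (tilt under 0.15 rad, foot on the tray's floor), and every jar present standing on the case floor (centre 20 to 36 mm above the case's underside, within 115 mm of its centre in x and 80 mm in y, tilt under 0.15 rad) (value of joint each of screw_near, screw_far above 1.15 rad and value of joint lid above 1.7 rad and x of key_grip in the frame of tray between -0.055 and 0.055 m and y of key_grip in the frame of tray between -0.055 and 0.055 m and z of key_grip in the frame of tray between 0.064 and 0.082 m and angle between each of key_grip, jar1_mid, jar2_mid, jar3_mid, jar4_mid's own z axis and vertical below 0.15 rad and x of jar1_mid in the frame of case between -0.115 and 0.115 m and y of jar1_mid in the frame of case between -0.08 and 0.08 m and z of jar1_mid in the frame of case between 0.02 and 0.036 m and x of jar2_mid in the frame of case between -0.115 and 0.115 m and y of jar2_mid in the frame of case between -0.08 and 0.08 m and z of jar2_mid in the frame of case between 0.02 and 0.036 m and x of jar3_mid in the frame of case between -0.115 and 0.115 m and y of jar3_mid in the frame of case between -0.08 and 0.08 m and z of jar3_mid in the frame of case between 0.02 and 0.036 m and x of jar4_mid in the frame of case between -0.115 and 0.115 m and y of jar4_mid in the frame of case between -0.08 and 0.08 m and z of jar4_mid in the frame of case between 0.02 and 0.036 m); the robot touches nothing.
It fails at once if the lid is lifted while a screw is still fastened (value of joint lid above 0.12 rad and not (value of joint each of screw_near, screw_far above 1.15 rad)).
It fails at once if a screw head is turned with the fingers (contact force between the fingers and head_near above 2 N or contact force between the fingers and head_far above 2 N).
It fails at once if a bystander is moved by more than 5 cm (distance of any of flask, funnel_red, funnel_blue, reagent, beaker, wash from where it was at the start of the episode above 0.05 m).
Of jar1, jar2, jar3, jar4 only 2 to 4 are there at a start; the rules pass over those that are not, and their reading is None.
At some moment in a run one of jar1, jar2, jar3, jar4 may be knocked a few centimetres aside while the robot is not near it.
It also fails if it takes over 210 s, if anything falls off the work surface, if the arm or the gripper's body presses on something with over 40 N, if the wrist force passes 120 N, or if a joint passes its speed limit or range.

## Working session

There is one attempt and no reset: what is moved stays moved. The work goes in short steps, Python scripts to look and compute and a tool call to move; the robot and the scene stay as the last step left them, time stands still between calls to the robot, and variables do not carry over. Pictures are saved under pics/ and viewed, at most 14 in all, crops included, and the job is handed in when it is done.

Besides the shell and the picture viewer there is one more tool, called after "Emit:" by a JSON object that holds its "method" and its "body". drive_tool: Moves the arm, as the interface text tells. Its arguments: {"type":"object","properties":{"increments":{"type":"array"},"squeeze":{"type":"number"}},"required":["increments"]}

```bash
ls; mkdir -p pics
cat > h.py <<'E'
import numpy as np, cv2
from plant import r, capture, camera_model, job
def snap(n,f):
    im=np.asarray(capture(n)); cv2.imwrite('pics/'+f,im[:,:,::-1]); return im
def ray(n,uv):
    m=camera_model(n);K=np.array(m['camera_matrix']);R,_=cv2.Rodrigues(np.array(m['rvec'],float));t=np.array(m['tvec'],float).ravel()
    p=cv2.undistortPoints(np.array([[uv]],float),K,np.array([m['k1'],0,0,0.]))[0,0]
    d=R.T@np.array([p[0],p[1],1]);return -R.T@t,d/np.linalg.norm(d)
def onz(n,uv,z):
    o,d=ray(n,uv);return o+d*(z-o[2])/d[2]
def tri(uvs,uvt):
    o1,d1=ray('side',uvs);o2,d2=ray('top',uvt)
    s=np.linalg.lstsq(np.c_[d1,-d2],o2-o1,rcond=None)[0]
    a,b=o1+d1*s[0],o2+d2*s[1];return (a+b)/2,np.linalg.norm(a-b)
def proj(n,P):
    m=camera_model(n)
    return cv2.projectPoints(np.array(P,float).reshape(-1,1,3),np.array(m['rvec'],float),np.array(m['tvec'],float),np.array(m['camera_matrix']),np.array([m['k1'],0,0,0.]))[0][:,0]
E
python3 - <<'E'
from h import *
for n in('side','top'): snap(n,n+'0.png'); m=camera_model(n);print(m, ray(n,(320,200)))
print(r.get_state())
E
```

```text
pics
{'camera_matrix': array([[448.14055685,   0.        , 321.89608951],
       [  0.        , 448.14055685, 193.37780679],
       [  0.        ,   0.        ,   1.        ]]), 'k1': -0.05544769967978712, 'rvec': array([ 0.62582384, -2.63680205,  1.21319191]), 'tvec': array([0.46623811, 0.28147861, 0.94328813])} (array([0.19811983, 0.68791616, 0.82092665]), array([ 0.32258971, -0.67364025, -0.66493961]))
{'camera_matrix': array([[516.78575636,   0.        , 317.34027382],
       [  0.        , 516.78575636, 206.54976753],
       [  0.        ,   0.        ,   1.        ]]), 'k1': -0.09881418812935154, 'rvec': array([ 2.17511468, -2.20742011,  0.07272314]), 'tvec': array([-0.06680618,  0.56745569,  1.52332845])} (array([ 0.46989703, -0.06881259,  1.55610417]), array([ 0.07518458, -0.00945171, -0.99712484]))
{'time_s': 0.1, 'joints': array([-4.85234403e+01,  2.05891362e+01,  6.37894114e-01, -1.66909615e-02,
       -7.01353556e+01, -1.65059394e+01]), 'qd': array([ 0.06576937, -0.09447586,  0.0667326 ,  0.04875302,  0.02831163,
       -0.05887448]), 'joint_torque': array([ 9.49620653e-05, -5.84162056e+01,  2.93753940e+01,  7.01555192e+00,
        1.01963634e-02, -2.87297269e-05]), 'tcp_pos': array([ 0.28473399, -0.61153774,  0.2366907 ]), 'eef_rot': array([ 1.79912513e+02, -9.56120570e-03, -1.55035056e+02]), 'contact_force': array([1.08375709, 0.14566334, 0.30189033]), 'moment': array([-0.03279287, -0.02201071,  0.03606482]), 'gripper_force': 0.0, 'gripper_width': 0.0873949217042476}
```

View pics/side0.png

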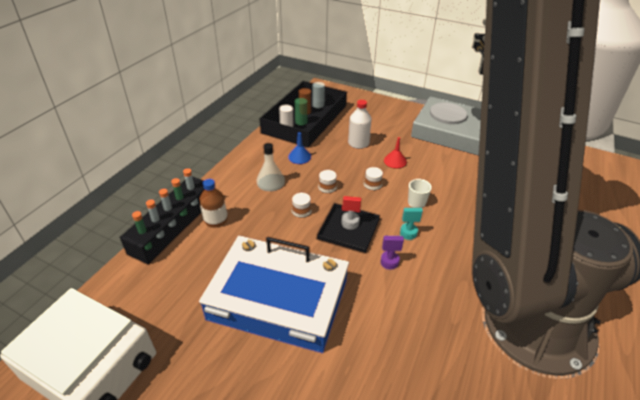

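View pics/top0.png

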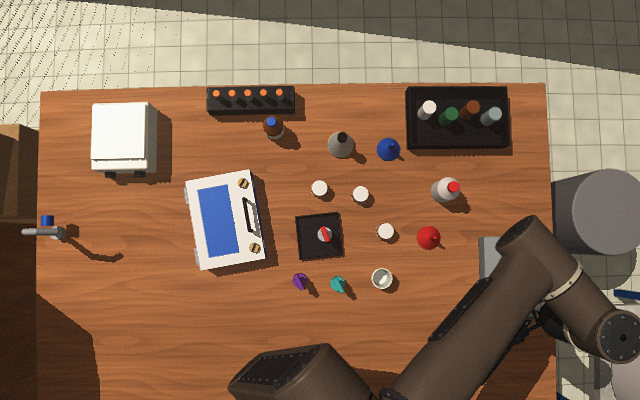

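Side view: red key at (350,210), jars at (328,181), (301,205), (374,178). In the top view the red key is at (325,235), jars at (319,188), (361,194), (386,232), and the case at (228,220).

Possible mix-ups, in the top view:
- **Key:** red (325,235), purple (300,281), turquoise (338,284), red funnel (428,237), wash cap (453,187).
- **Jars:** beaker (382,279), wash bottle (445,190), rack cap (429,107).

By the description, I choose the red block in the tray and the three squat white caps with amber below.

Run:
```python
from h import *
T=cv2.imread('pics/top0.png');S=cv2.imread('pics/side0.png')
a=cv2.resize(T[150:300,175:405],None,fx=3.4,fy=3.4,interpolation=cv2.INTER_CUBIC)
cv2.imwrite('pics/tc.png',a)
b=cv2.resize(S[150:350,195:435],None,fx=3,fy=3,interpolation=cv2.INTER_CUBIC)
cv2.imwrite('pics/sc.png',b)
print(proj('top',[[0,0,0],[.4,0,0],[.4,.2,0],[.8,0,0]]),proj('side',[[0,0,0],[.4,0,0],[.4,-.2,0]]))
for n,im,boxes in(('top',T,[(310,178,335,200),(350,183,373,206),(375,220,398,243)]),('side',S,[(317,170,340,183),(290,193,313,208),(363,167,385,180)])):
    hsv=cv2.cvtColor(im,cv2.COLOR_BGR2HSV)
    for x0,y0,x1,y1 in boxes:
        h=hsv[y0:y1,x0:x1]; m=((h[...,1]<60)&(h[...,2]>130)).astype(np.uint8)
        k,l,s,c=cv2.connectedComponentsWithStats(m); i=1+np.argmax(s[1:,4]); print(n,'cap',c[i]+[x0,y0],s[i])
    for lo,hi in((0,8),(172,180)):
        pass
    m=(((hsv[...,0]<6)|(hsv[...,0]>174))&(hsv[...,1]>170)&(hsv[...,2]>110)).astype(np.uint8)
    k,l,s,c=cv2.connectedComponentsWithStats(m)
    for i in range(1,k):
        if s[i,4]>15: print(n,'red',c[i],s[i])
```

```text
[[294.99149725 396.38160904]
 [293.09519807 262.63867418]
 [226.65844483 263.47775224]
 [291.55948816 130.89617274]] [[539.30401368 324.63194576]
 [366.70535629 260.47428292]
 [394.32693169 209.95402805]]
top cap [319.11290323 187.72043011] [  2   2  15  16 186]
top cap [360.2712766  193.49468085] [  3   3  16  16 188]
top cap [385.46875    230.65104167] [  3   3  16  16 192]
top red [453.44791667 186.21875   ] [448 181  12  11  96]
top red [324.85714286 233.65714286] [321 226   9  16  70]
top red [426.67705382 236.2266289 ] [417 226  23  23 353]
side cap [327.15697674 176.20348837] [  3   0  16  13 172]
side cap [300.79807692 199.95673077] [  3   0  17  15 208]
side cap [373.28915663 173.45783133] [  3   1  16  12 166]
side red [361.24242424 103.27272727] [357 100  10   8  66]
side red [395.23410405 157.44508671] [384 137  23  31 346]
side red [351.1031746  203.28968254] [342 196  19  16 252]
```

View pics/tc.png

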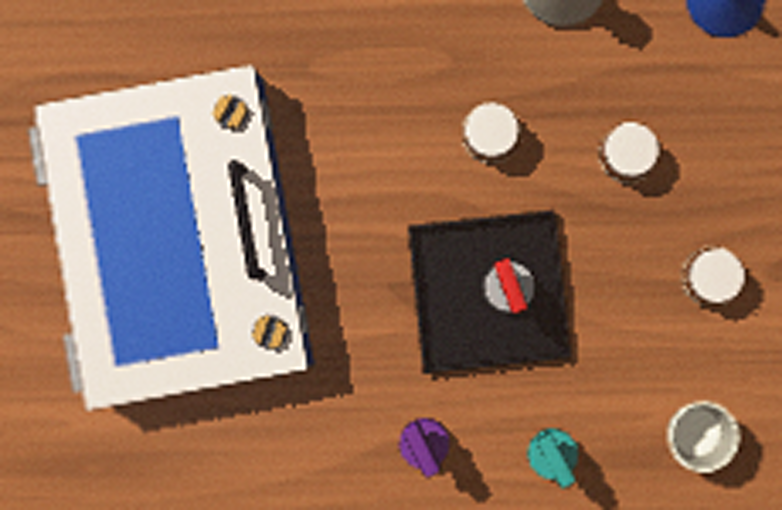

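View pics/sc.png

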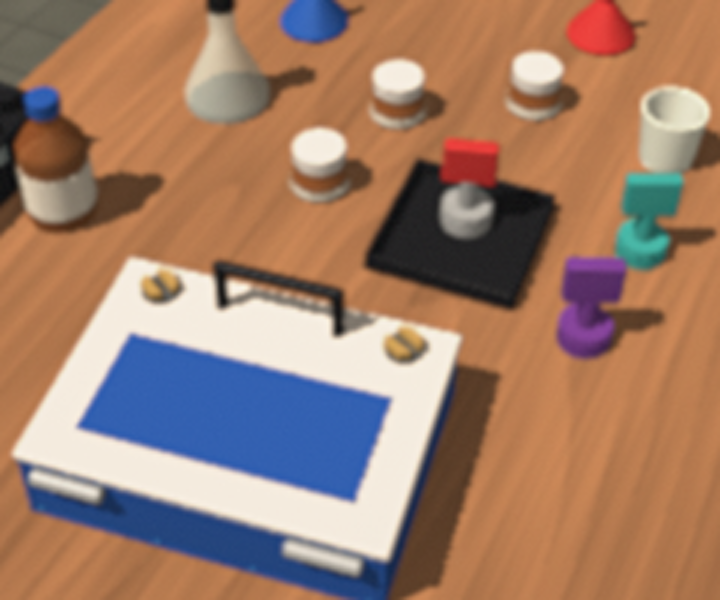

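The crops confirm the choice: red handle on a grey ring inside the tray at (325,234), and three squat caps. The two brass heads are at about (243,183) far and (255,248) near, with slots visible, and the hinges are on the left.

```bash
cat > meas.py <<'E'
from h import *
def ang(p,q): d=q-p; return np.degrees(np.arctan2(d[1],d[0]))
def comp(m,box):
    x0,y0,x1,y1=box; mm=np.zeros(m.shape,np.uint8); mm[y0:y1,x0:x1]=m[y0:y1,x0:x1]
    k,l,s,c=cv2.connectedComponentsWithStats(mm); i=1+np.argmax(s[1:,4]); return (l==i).astype(np.uint8),c[i]
def axis(n,m,z,w=None):  # principal axis of a mask in world xy at height z
    v,u=np.nonzero(m); P=np.array([onz(n,(a,b),z)[:2] for a,b in zip(u,v)])
    c=np.average(P,axis=0,weights=w); e,V=np.linalg.eigh(np.cov(P.T,aweights=w)); d=V[:,1]
    return c,np.degrees(np.arctan2(d[1],d[0]))%180,2*np.sqrt(3*e)
E
python3 - <<'E'
from meas import *
T=cv2.imread('pics/top0.png');S=cv2.imread('pics/side0.png')
H=cv2.cvtColor(T,cv2.COLOR_BGR2HSV);HS=cv2.cvtColor(S,cv2.COLOR_BGR2HSV)
red=lambda h:(((h[...,0]<8)|(h[...,0]>172))&(h[...,1]>120)&(h[...,2]>90)).astype(np.uint8)
m,c=comp(red(H),(310,220,340,250)); ms,cs=comp(red(HS),(335,190,370,220))
print('key',axis('top',m,.092),tri(cs,c))
# side handle mask outline
print('side key quad',cv2.boxPoints(cv2.minAreaRect(cv2.findContours(ms,0,1)[0][0])))
# lid
wh=((H[...,1]<70)&(H[...,2]>150)).astype(np.uint8); m,c=comp(wh,(180,160,272,275))
cn=max(cv2.findContours(m,0,1)[0],key=cv2.contourArea); ap=cv2.boxPoints(cv2.minAreaRect(cn))
L=np.array([onz('top',p,.0685)[:2] for p in ap]);print('lid corners',ap,L,[np.linalg.norm(L[i]-L[i-1]) for i in range(4)],L.mean(0))
d=max([(np.linalg.norm(L[i]-L[i-1]),ang(L[i-1],L[i])) for i in range(4)]);print('yaw',d[1]%180)
# heads
br=((H[...,0]>10)&(H[...,0]<30)&(H[...,1]>100)).astype(np.uint8)
for nm,(u,v),(us,vs) in(('near',(255,247.6),(329.5,265)),('far',(243,183),(248,245))):
    x0,y0=int(u)-9,int(v)-9; P=T[y0:y0+19,x0:x0+19]; h=H[y0:y0+19,x0:x0+19]
    hd=(h[...,1]>70)|(h[...,2]<110); k,l,s,cc=cv2.connectedComponentsWithStats(hd.astype(np.uint8));i=1+np.argmax(s[1:,4])
    (q,rad)=cv2.minEnclosingCircle(np.argwhere(l==i)[:,::-1].astype(np.int32)); 
    x1,y1=int(us)-9,int(vs)-8; hh=HS[y1:y1+17,x1:x1+19]; hs=((hh[...,1]>80)|(hh[...,2]<110)).astype(np.uint8); k2,l2,s2,c2=cv2.connectedComponentsWithStats(hs);j=1+np.argmax(s2[1:,4])
    print(nm,'centroid',cc[i]+[x0,y0],'circ',q,rad,s[i],onz('top',cc[i]+[x0,y0],.0785),'tri',tri(c2[j]+[x1,y1],cc[i]+[x0,y0]),s2[j])
    g=h[...,2].astype(int); print(g[2:17,2:17])
E
```

```text
key (array([ 0.48486841, -0.09412392]), np.float64(20.106396783226273), array([0.01440565, 0.04516183])) (array([ 0.48554124, -0.09427603,  0.07308583]), np.float64(0.0010301278226586335))
side key quad [[340.56558 209.77872]
 [341.89346 195.17215]
 [361.27872 196.93445]
 [359.95084 211.54102]]
lid corners [[181.01598 181.08801]
 [248.77599 168.768  ]
 [265.06396 258.352  ]
 [197.30397 270.672  ]] [[0.64332487 0.3208542 ]
 [0.67603198 0.12243267]
 [0.41643003 0.07732783]
 [0.38330074 0.27342201]] [np.float64(0.26431488627153615), np.float64(0.20109913426259077), np.float64(0.26349120874554566), np.float64(0.19887301203077284)] [0.52977191 0.19850918]
yaw 10.33792202310795
near centroid [254.14634146 247.45121951] circ (8.134614944458008, 9.15384578704834) 5.203969478607178 [ 3  5 11 10 82] [0.44823543 0.10725893 0.0785    ] tri (array([0.44899753, 0.10817328, 0.07360454]), np.float64(0.0017934972915842073)) [  3   2  14  11 106]
[[237 235 236 235 236 238 237 236 237 237 236 237 241 250  64]
 [236 235 235 236 239 239 239 240 238 236 235 236 237 243 110]
 [237 238 239 239 240 201 214 2
[... 1291 characters left out ...]
1 255]
 [240 241 209 219 220 229  68  43  93 190 184 187 244 242 248]
 [240 242 190 220 224 162  46  41 121 226 180 120 250 244 245]
 [240 237 214 222 233  69  44  38 193 225 226  83 133 250 246]
 [239 234 221 229 117  44  43 157 224 224 195  44 111 132 245]
 [239 242 193 191  53  42  96 225 225 229 107  50 114 246 243]
 [240 243 210 100  36  99 156 227 226 191  47  87 112 248 242]
 [239 240 244 178  88  93 228 188 233  99  66 110 250 243 240]
 [239 240 242 247 102  85 117  54 134  74 107 109 248 240 240]
 [239 239 241 242 242 245 249  95 109 104 107 246 243 240 238]
 [239 239 238 240 241 241 242 240 243 245 242 244 239 238 238]
 [238 240 237 236 239 238 239 239 241 241 240 238 239 238 238]]
```

```bash
cat > plan.py <<'E'
from meas import *
def plan(x,y,z,yaw):
    s=r.get_state();p=s['tcp_pos'];w=np.radians(s['eef_rot'][2]);d=np.array([x,y,z])-p
    tx=np.array([np.cos(w),np.sin(w)]);ty=np.array([np.sin(w),-np.cos(w)])
    dy=(yaw-np.degrees(w)+180)%360-180
    print('t %.1f pos'%s['time_s'],p.round(4),'rot',s['eef_rot'].round(2),'total inc',np.round([d[:2]@tx/.12,d[:2]@ty/.12,-d[2]/.12,-dy/360],4),'F',s['contact_force'].round(1))
E
python3 - <<'E'
from plan import *
H=cv2.cvtColor(cv2.imread('pics/top0.png'),cv2.COLOR_BGR2HSV)
for nm,(u,v) in(('near',(254,247.3)),('far',(242.35,182.85))):
    yy,xx=np.mgrid[0:400,0:640]; m=(np.hypot(xx-u,yy-v)<4.2)
    w=np.clip(200-H[...,2][m].astype(float),0,150); c,a,e=axis('top',m,.0785,w)
    print(nm,c,a,e,onz('top',(u,v),.0785))
plan(.485,-.094,.17,-160)
E
```

```text
near [0.4489191  0.10823513] 157.90675796798996 [0.01290739 0.02201064] [0.44867193 0.10767395 0.0785    ]
far [0.63474845 0.14075661] 154.84874860637834 [0.01391136 0.02452615] [0.6341129  0.13990401 0.0785    ]
t 0.1 pos [ 0.2847 -0.6115  0.2367] rot [ 1.7991e+02 -1.0000e-02 -1.5504e+02] total inc [-3.3332  3.2055  0.5558  0.0138] F [1.1 0.1 0.3]
```

Emit:
{"method": "drive_tool", "body": {"increments": [[[1,-0.83,0.8,0,0],[1,-0.83,0.8,0,0],[1,-0.83,0.8,0,0]]]}}

```text
time_s: 0.48
tcp_pos: [0.3354, -0.48, 0.2377]
eef_rot: [180.0, 0.0, -154.9]
contact_force: [0.4, -0.2, -0.3]
gripper_width: 0.0875
gripper_force: 0.0
```

Emit:
{"method": "drive_tool", "body": {"increments": [[[1,-0.83,0.8,0,0],[1,-0.83,0.8,0,0],[1,-0.83,0.8,0,0]]]}}

```text
time_s: 0.85
tcp_pos: [0.3853, -0.3514, 0.2378]
eef_rot: [-180.0, 0.0, -154.9]
contact_force: [-1.2, -0.7, 0.6]
gripper_width: 0.0876
gripper_force: 0.0
```

Emit:
{"method": "drive_tool", "body": {"increments": [[[1,-0.83,0.8,0,0],[1,-0.83,0.8,0,0],[1,-0.83,0.8,0,0]]]}}

```text
time_s: 1.23
tcp_pos: [0.4352, -0.2227, 0.2377]
eef_rot: [-180.0, 0.0, -154.9]
contact_force: [0.4, -1.1, 0.5]
gripper_width: 0.0874
gripper_force: 0.0
```

Emit:
{"method": "drive_tool", "body": {"increments": [[[1,-0.83,0.8,0,0.014],[1,-0.83,0.8,0,0.014],[1,-0.83,0.8,0.4,0.014],[1,-0.83,0.8,0.4,0.014],[1,-0.83,0.8,0.4,0.014]]]}}

```text
time_s: 1.85
tcp_pos: [0.4844, -0.0967, 0.1904]
eef_rot: [-180.0, -0.0, -160.1]
contact_force: [0.1, -0.4, 0.4]
gripper_width: 0.0874
gripper_force: 0.0
```

Run:
```python
from plan import *
plan(.485,-.094,.064,-160)
```

```text
t 1.9 pos [ 0.4844 -0.0967  0.1904] rot [-1.7996e+02 -1.0000e-02 -1.6010e+02] total inc [-1.2200e-02  1.9500e-02  1.0529e+00 -3.0000e-04] F [ 0.1 -0.4  0.4]
```

Emit:
{"method": "drive_tool", "body": {"increments": [[[1,-0.012,0.02,0,0],[1,-0.012,0.02,0.5,0],[1,-0.012,0.02,1,0],[1,-0.012,0.02,1,0],[1,-0.012,0.02,1,0]]]}}

```text
time_s: 2.48
tcp_pos: [0.4862, -0.0931, 0.0718]
eef_rot: [-179.9, 0.1, -160.1]
contact_force: [0.8, -0.4, 1.2]
gripper_width: 0.0874
gripper_force: 0.0
```

Emit:
{"method": "drive_tool", "body": {"increments": [[[1,0,0,0.053,0],[-1,0,0,0.053,0],[-1,0,0,0.053,0],[-1,0,0,0.053,0],[-1,0,0,0.053,0]]], "squeeze": 30}}

```text
time_s: 3.1
tcp_pos: [0.4846, -0.0928, 0.0633]
eef_rot: [-180.0, 0.0, -160.1]
contact_force: [0.1, 0.7, 0.7]
gripper_width: 0.0529
gripper_force: 0.0
```

Emit:
{"method": "drive_tool", "body": {"increments": [[[-1,0,0,0,0],[-1,0,0,0,0],[-1,0,0,0,0],[-1,0,0,0,0],[-1,0,0,0,0]]]}}

```text
time_s: 3.72
tcp_pos: [0.4843, -0.0929, 0.0631]
eef_rot: [180.0, -0.0, -160.1]
contact_force: [0.7, -0.3, -1.1]
gripper_width: 0.0144
gripper_force: 30.0
```

Emit:
{"method": "drive_tool", "body": {"increments": [[[-1,0,0,-0.5,0],[-1,0,0,-1,0],[-1,0,0,-1,0],[-1,0,0,-1,0],[-1,0,0,-1,0]]]}}

```text
time_s: 4.35
tcp_pos: [0.4835, -0.0929, 0.1817]
eef_rot: [180.0, -0.2, -160.1]
contact_force: [0.1, 0.3, -2.0]
gripper_width: 0.0138
gripper_force: 30.0
```

Run:
```python
from plan import *
plan(.4488,.1080,.185,159)
snap('side','s1.png');snap('top','t1.png')
S=cv2.imread('pics/s1.png');T=cv2.imread('pics/t1.png')
cv2.imwrite('pics/c1.png',np.hstack([cv2.resize(S[100:300,270:470],None,fx=2,fy=2),cv2.resize(T[130:330,270:470],None,fx=2,fy=2)]))
```

```text
t 4.3 pos [ 0.4835 -0.0929  0.1817] rot [ 1.7996e+02 -1.6000e-01 -1.6008e+02] total inc [-0.2988  1.6727 -0.0273  0.1137] F [ 0.1  0.3 -2. ]
```

View pics/c1.png

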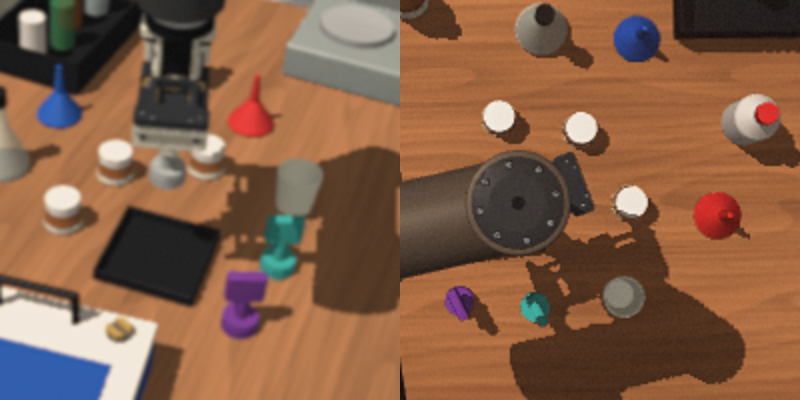

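The key hangs straight in the gripper (crop pixel (167,170)), and with the arm moved only three jars show. Next I carry it to the near screw.

Emit:
{"method": "drive_tool", "body": {"increments": [[[-1,-0.15,0.84,-0.02,0],[-1,-0.15,0.84,-0.02,0],[-1,-0.15,0.84,-0.02,0]]]}}

```text
time_s: 4.82
tcp_pos: [0.4667, 0.0098, 0.1851]
eef_rot: [180.0, -0.1, -159.9]
contact_force: [0.2, -0.1, -1.5]
gripper_width: 0.0135
gripper_force: 30.0
```

Emit:
{"method": "drive_tool", "body": {"increments": [[[-1,-0.15,0.833,0,0.03],[-1,-0.15,0.833,0,0.06],[-1,-0.15,0.833,0,0.09],[-1,-0.15,0.833,0,0.114],[-1,-0.15,0.833,0,0.114]]]}}

```text
time_s: 5.45
tcp_pos: [0.4498, 0.1077, 0.185]
eef_rot: [-179.9, -0.0, 158.9]
contact_force: [0.1, -0.2, -0.3]
gripper_width: 0.0136
gripper_force: 30.0
```

Emit:
{"method": "drive_tool", "body": {"increments": [[[-1,0,0,0.25,0],[-1,0,0,0.25,0],[-1,0,0,0.25,0]]]}}

```text
time_s: 5.82
tcp_pos: [0.4503, 0.1079, 0.1561]
eef_rot: [-180.0, 0.0, 159.0]
contact_force: [-0.1, 0.1, -0.8]
gripper_width: 0.014
gripper_force: 30.0
```

Run:
```python
from plan import *
plan(.4488,.1080,.1278,159)
snap('side','s2.png');snap('top','t2.png')
S=cv2.imread('pics/s2.png');T=cv2.imread('pics/t2.png')
cv2.imwrite('pics/c2.png',np.hstack([cv2.resize(S[205:305,270:370],None,fx=4,fy=4),cv2.resize(T[200:300,205:305],None,fx=4,fy=4)]))
```

```text
t 5.8 pos [0.4503 0.1079 0.1561] rot [-1.7998e+02  2.0000e-02  1.5899e+02] total inc [ 0.0124 -0.0038  0.2362 -0.    ] F [-0.1  0.1 -0.8]
```

View pics/c2.png

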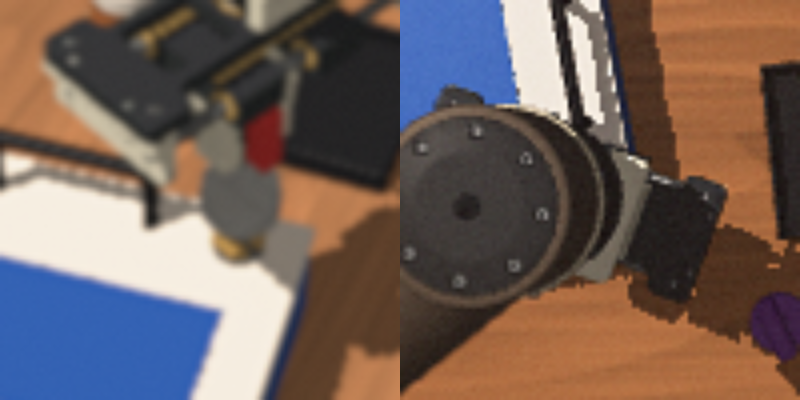

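The ring sits just above the brass head (left crop, about (238,205)), and the finger clears the lid handle. Lowering in small steps.

Emit:
{"method": "drive_tool", "body": {"increments": [[[-1,0.012,-0.004,0.1,0],[-1,0.012,-0.004,0.15,0],[-1,0.012,-0.004,0.18,0],[-1,0.012,-0.004,0.2,0],[-1,0.012,-0.004,0.2,0]]]}}

```text
time_s: 6.55
tcp_pos: [0.4484, 0.1082, 0.1315]
eef_rot: [-180.0, -0.0, 158.9]
contact_force: [-0.4, -1.1, -1.0]
gripper_width: 0.0137
gripper_force: 30.0
```

Emit:
{"method": "drive_tool", "body": {"increments": [[[-1,0,0,0.015,0],[-1,0,0,0.02,0],[-1,0,0,0.02,0],[-1,0,0,0.02,0],[-1,0,0,0.02,0]]]}}

```text
time_s: 7.18
tcp_pos: [0.4485, 0.1082, 0.1293]
eef_rot: [180.0, 0.0, 158.9]
contact_force: [0.2, -0.6, -1.2]
gripper_width: 0.014
gripper_force: 30.0
```

The blade went into the slot (z below the riding height, no force). Turning anticlockwise.

Emit:
{"method": "drive_tool", "body": {"increments": [[[-1,0,0,0.005,-0.025],[-1,0,0,0.005,-0.05],[-1,0,0,0.005,-0.075],[-1,0,0,0.005,-0.1],[-1,0,0,0.005,-0.12]]]}}

```text
time_s: 7.8
tcp_pos: [0.4487, 0.1087, 0.1288]
eef_rot: [180.0, 0.0, -157.7]
contact_force: [-0.2, 1.6, -0.8]
gripper_width: 0.0139
gripper_force: 30.0
```

Emit:
{"method": "drive_tool", "body": {"increments": [[[-1,0,0,0,-0.025],[-1,0,0,0,-0.05],[-1,0,0,0,-0.075],[-1,0,0,0,-0.1],[-1,0,0,0,-0.1]]]}}

```text
time_s: 8.43
tcp_pos: [0.4487, 0.1083, 0.1288]
eef_rot: [-180.0, 0.0, -122.0]
contact_force: [1.5, -0.6, -2.5]
gripper_width: 0.0141
gripper_force: 30.0
```

Run:
```python
from plan import *
plan(.4488,.1080,.1278,159); s=r.get_state(); print(s['moment'],s['joints'])
```

```text
t 8.4 pos [0.4487 0.1083 0.1288] rot [-1.7997e+02  3.0000e-02 -1.2197e+02] total inc [ 0.0017 -0.0016  0.008   0.2195] F [ 1.5 -0.6 -2.5]
[-0.23327037 -0.64196801 -0.03275579] [ 3.81295153e+01  6.38558761e+00 -3.40872479e+01  2.02743284e-02
 -4.94928276e+01 -7.01091562e+01]
```

Emit:
{"method": "drive_tool", "body": {"increments": [[[-1,0,0,0,-0.015],[-1,0,0,0,-0.025],[-1,0,0,0,-0.025],[-1,0,0,0,-0.025]]]}}

```text
time_s: 8.93
tcp_pos: [0.4488, 0.1083, 0.1288]
eef_rot: [-180.0, 0.0, -113.1]
contact_force: [1.9, -1.3, -2.0]
gripper_width: 0.0136
gripper_force: 30.0
```

Run:
```python
from plan import *
plan(.4488,.1080,.1278,159); s=r.get_state(); print(s['moment'])
```

```text
t 8.9 pos [0.4488 0.1083 0.1288] rot [-1.7997e+02  3.0000e-02 -1.1309e+02] total inc [ 0.0024 -0.001   0.008   0.2442] F [ 1.9 -1.3 -2. ]
[-0.49153099 -1.24403915 -0.26070973]
```

Emit:
{"method": "drive_tool", "body": {"increments": [[[-1,0,0,0,-0.015],[-1,0,0,0,-0.015],[-1,0,0,0,-0.015],[-1,0,0,0,-0.015]]]}}

```text
time_s: 9.43
tcp_pos: [0.4487, 0.1083, 0.1287]
eef_rot: [-180.0, 0.0, -107.6]
contact_force: [3.4, -1.2, -0.8]
gripper_width: 0.0145
gripper_force: 30.5
```

Run:
```python
from plan import *
plan(.4488,.1080,.1278,159); s=r.get_state(); print(s['moment'])
```

```text
t 9.4 pos [0.4487 0.1083 0.1287] rot [-1.7998e+02  2.0000e-02 -1.0760e+02] total inc [ 0.0022 -0.0018  0.0078  0.2594] F [ 3.4 -1.2 -0.8]
[-0.53095415 -1.55331732 -0.60539734]
```

Emit:
{"method": "drive_tool", "body": {"increments": [[[-1,0,0,0,0.022],[-1,0,0,0,0.022],[-1,0,0,-0.2,0.022],[-1,0,0,-0.55,0.022],[-1,0,0,-0.55,0.022]]]}}

```text
time_s: 10.05
tcp_pos: [0.4492, 0.109, 0.1971]
eef_rot: [-179.9, 0.2, -115.2]
contact_force: [0.3, 0.2, -1.1]
gripper_width: 0.014
gripper_force: 30.0
```

Emit:
{"method": "drive_tool", "body": {"increments": [[[-1,0,0,0,0.025],[-1,0,0,0,0.05],[-1,0,0,0,0.075],[-1,0,0,0,0.1],[-1,0,0,0,0.12]]]}}

```text
time_s: 10.68
tcp_pos: [0.4472, 0.1079, 0.1934]
eef_rot: [180.0, -0.2, -158.8]
contact_force: [0.2, -0.2, -1.2]
gripper_width: 0.0138
gripper_force: 30.0
```

Emit:
{"method": "drive_tool", "body": {"increments": [[[-1,0,0,0,0.025],[-1,0,0,0,0.05],[-1,0,0,0,0.075],[-1,0,0,0,0.1],[-1,0,0,0,0.12]]]}}

```text
time_s: 11.3
tcp_pos: [0.4472, 0.1079, 0.1934]
eef_rot: [-179.9, -0.1, 158.0]
contact_force: [0.1, 0.1, -1.2]
gripper_width: 0.0142
gripper_force: 30.0
```

Run:
```python
from plan import *
plan(.6345,.1403,.195,153); s=r.get_state(); print(s['moment'])
```

```text
t 11.3 pos [0.4472 0.1079 0.1934] rot [-1.7990e+02 -1.2000e-01  1.5804e+02] total inc [-1.3468  0.8346 -0.0136  0.014 ] F [ 0.1  0.1 -1.2]
[-0.0490769  -0.02336543 -0.02668796]
```

Emit:
{"method": "drive_tool", "body": {"increments": [[[-1,-0.673,0.417,0,0],[-1,-0.673,0.417,0,0],[-1,-0.673,0.417,0,0]]]}}

```text
time_s: 11.68
tcp_pos: [0.5424, 0.1246, 0.1924]
eef_rot: [-179.8, -0.2, 158.2]
contact_force: [-0.6, -1.1, -1.9]
gripper_width: 0.0143
gripper_force: 30.0
```

Emit:
{"method": "drive_tool", "body": {"increments": [[[-1,-0.673,0.417,0,0],[-1,-0.673,0.417,0,0.014],[-1,-0.673,0.417,0,0.014],[-1,-0.673,0.417,0.31,0.014],[-1,-0.673,0.417,0.31,0.014]]]}}

```text
time_s: 12.3
tcp_pos: [0.6319, 0.1401, 0.1543]
eef_rot: [-179.7, -0.3, 153.2]
contact_force: [0.7, -0.2, -0.6]
gripper_width: 0.014
gripper_force: 30.0
```

Run:
```python
from plan import *
plan(.6345,.1403,.1287,153)
S=snap('side','s3.png');T=snap('top','t3.png')
S=cv2.imread('pics/s3.png');T=cv2.imread('pics/t3.png')
cv2.imwrite('pics/c3.png',np.hstack([cv2.resize(S[190:290,200:350],None,fx=4,fy=4)[:, :],cv2.resize(T[220:320,220:270],None,fx=4,fy=4)]))
```

```text
t 12.3 pos [0.6319 0.1401 0.1543] rot [-179.71   -0.29  153.19] total inc [-0.0186  0.0116  0.2135  0.0005] F [ 0.7 -0.2 -0.6]
```

View pics/c3.png

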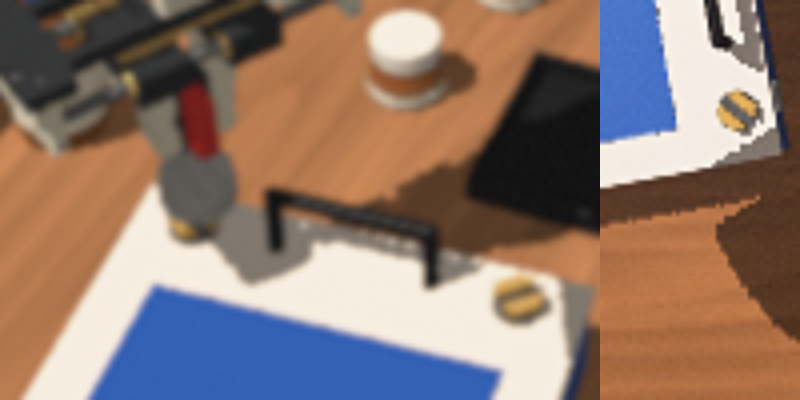

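The near slot is now on the opposite diagonal (left crop, (520,300)), so it is undone. The ring sits over the far head at (195,200). Lowering.

Emit:
{"method": "drive_tool", "body": {"increments": [[[-1,-0.022,0.014,0.08,0],[-1,-0.022,0.014,0.12,0],[-1,-0.022,0.014,0.16,0],[-1,-0.022,0.014,0.18,0],[-1,-0.022,0.014,0.18,0]]]}}

```text
time_s: 13.02
tcp_pos: [0.6386, 0.1413, 0.1356]
eef_rot: [-180.0, -0.0, 153.1]
contact_force: [0.3, -0.5, -1.3]
gripper_width: 0.0142
gripper_force: 30.0
```

Emit:
{"method": "drive_tool", "body": {"increments": [[[-1,0,0,0.015,0],[-1,0,0,0.025,0],[-1,0,0,0.028,0],[-1,0,0,0.028,0],[-1,0,0,0.028,0]]]}}

```text
time_s: 13.65
tcp_pos: [0.6387, 0.1414, 0.1325]
eef_rot: [180.0, 0.0, 153.1]
contact_force: [-0.0, 0.0, -1.1]
gripper_width: 0.0144
gripper_force: 30.0
```

Run:
```python
from plan import *
plan(.6352,.1408,.1295,153)
```

```text
t 13.7 pos [0.6387 0.1414 0.1325] rot [179.99   0.   153.13] total inc [ 0.024  -0.0175  0.0251  0.0004] F [-0.   0.  -1.1]
```

Emit:
{"method": "drive_tool", "body": {"increments": [[[-1,0,0,-0.03,0],[-1,0.024,-0.018,-0.03,0],[-1,0.024,-0.018,0,0],[-1,0.024,-0.018,0.02,0],[-1,0.024,-0.018,0.025,0]]]}}

```text
time_s: 14.28
tcp_pos: [0.635, 0.1407, 0.129]
eef_rot: [-180.0, -0.0, 153.1]
contact_force: [0.8, -0.2, -1.4]
gripper_width: 0.014
gripper_force: 30.0
```

Emit:
{"method": "drive_tool", "body": {"increments": [[[-1,0,0,0,0],[-1,0,0,0.005,0],[-1,0,0,0.005,0]]]}}

```text
time_s: 14.65
tcp_pos: [0.6351, 0.1407, 0.1288]
eef_rot: [-180.0, -0.0, 153.1]
contact_force: [0.3, 0.6, -1.4]
gripper_width: 0.014
gripper_force: 30.0
```

Run:
```python
from plan import *
plan(.6352,.1408,.1295,153);print(r.get_state()['moment'])
```

```text
t 14.7 pos [0.6351 0.1407 0.1288] rot [-180.     -0.    153.13] total inc [-0.0002  0.0009 -0.0057  0.0004] F [ 0.3  0.6 -1.4]
[-0.02411106 -0.01061722  0.01089172]
```

Seated, with no force at z 0.1288. Turning.

Emit:
{"method": "drive_tool", "body": {"increments": [[[-1,0,0,0,-0.025],[-1,0,0,0,-0.05],[-1,0,0,0,-0.075],[-1,0,0,0,-0.1],[-1,0,0,0,-0.12]]]}}

```text
time_s: 15.28
tcp_pos: [0.6351, 0.1408, 0.1289]
eef_rot: [180.0, 0.0, -163.4]
contact_force: [-0.1, -0.1, -0.5]
gripper_width: 0.0141
gripper_force: 30.0
```

Emit:
{"method": "drive_tool", "body": {"increments": [[[-1,0,0,0,-0.025],[-1,0,0,0,-0.05],[-1,0,0,0,-0.075],[-1,0,0,0,-0.1],[-1,0,0,0,-0.1]]]}}

```text
time_s: 15.9
tcp_pos: [0.6354, 0.1401, 0.1289]
eef_rot: [-180.0, -0.0, -127.7]
contact_force: [1.9, -4.0, -1.8]
gripper_width: 0.0142
gripper_force: 30.0
```

Emit:
{"method": "drive_tool", "body": {"increments": [[[-1,0,0,0,-0.015],[-1,0,0,0,-0.025],[-1,0,0,0,-0.025],[-1,0,0,0,-0.025]]]}}

```text
time_s: 16.4
tcp_pos: [0.6355, 0.1401, 0.129]
eef_rot: [-180.0, -0.0, -118.9]
contact_force: [2.2, -4.5, -2.5]
gripper_width: 0.0141
gripper_force: 30.0
```

Run:
```python
from plan import *
plan(.6352,.1408,.1295,153); s=r.get_state(); print(s['moment'])
```

```text
t 16.4 pos [0.6355 0.1401 0.129 ] rot [-1.7996e+02 -2.0000e-02 -1.1892e+02] total inc [-0.0038  0.005  -0.0042  0.2447] F [ 2.2 -4.5 -2.5]
[-1.92568828 -1.08534968 -0.06675524]
```

Emit:
{"method": "drive_tool", "body": {"increments": [[[-1,0,0,0,-0.015],[-1,0,0,0,-0.02],[-1,0,0,0,-0.02],[-1,0,0,0,-0.02]]]}}

```text
time_s: 16.9
tcp_pos: [0.6356, 0.1401, 0.129]
eef_rot: [-180.0, -0.0, -111.8]
contact_force: [2.6, -4.5, -2.8]
gripper_width: 0.014
gripper_force: 30.1
```

Run:
```python
from plan import *
plan(.6352,.1408,.1295,153); s=r.get_state(); print(s['moment'])
```

```text
t 16.9 pos [0.6356 0.1401 0.129 ] rot [-1.7996e+02 -2.0000e-02 -1.1175e+02] total inc [-0.0041  0.0051 -0.0043  0.2646] F [ 2.6 -4.5 -2.8]
[-1.86939556 -1.21674755 -0.30852078]
```

Emit:
{"method": "drive_tool", "body": {"increments": [[[-1,0,0,0,-0.015],[-1,0,0,0,-0.015],[-1,0,0,0,-0.015]]]}}

```text
time_s: 17.27
tcp_pos: [0.6356, 0.1403, 0.129]
eef_rot: [-180.0, -0.0, -106.4]
contact_force: [3.5, -3.7, -1.7]
gripper_width: 0.0144
gripper_force: 30.6
```

Run:
```python
from plan import *
plan(.6352,.1408,.1295,153); s=r.get_state(); print(s['moment'])
```

```text
t 17.3 pos [0.6356 0.1403 0.129 ] rot [-179.96   -0.   -106.4 ] total inc [-0.0031  0.0041 -0.0042  0.2795] F [ 3.5 -3.7 -1.7]
[-1.77257298 -1.31128726 -0.52713129]
```

Emit:
{"method": "drive_tool", "body": {"increments": [[[-1,0,0,0,0.022],[-1,0,0,0,0.022],[-1,0,0,-0.2,0.022],[-1,0,0,-0.55,0.022],[-1,0,0,-0.55,0.022]]]}}

```text
time_s: 17.9
tcp_pos: [0.6369, 0.142, 0.1988]
eef_rot: [-179.8, 0.3, -114.2]
contact_force: [0.0, 0.8, -1.2]
gripper_width: 0.0137
gripper_force: 30.0
```

Emit:
{"method": "drive_tool", "body": {"increments": [[[-1,0,0,0,0.025],[-1,0,0,0,0.05],[-1,0,0,0,0.075],[-1,0,0,0,0.1],[-1,0,0,0,0.127]]]}}

```text
time_s: 18.52
tcp_pos: [0.6345, 0.1411, 0.1941]
eef_rot: [180.0, -0.1, -160.2]
contact_force: [-0.5, -1.0, -0.0]
gripper_width: 0.0138
gripper_force: 30.0
```

Emit:
{"method": "drive_tool", "body": {"increments": [[[-1,0,0,0,0],[-1,0,0,0,0]]]}}

```text
time_s: 18.77
tcp_pos: [0.6349, 0.1409, 0.1945]
eef_rot: [180.0, -0.0, -159.6]
contact_force: [-0.9, -0.1, -0.5]
gripper_width: 0.0139
gripper_force: 30.0
```

Run:
```python
from plan import *
plan(.4846,-.0929,.19,-160)
```

```text
t 18.8 pos [0.6349 0.1409 0.1945] rot [ 1.7998e+02 -3.0000e-02 -1.5958e+02] total inc [ 1.8536e+00 -1.3890e+00  3.7400e-02  1.2000e-03] F [-0.9 -0.1 -0.5]
```

Emit:
{"method": "drive_tool", "body": {"increments": [[[-1,0.927,-0.694,0,0],[-1,0.927,-0.694,0,0],[-1,0.927,-0.694,0,0]]]}}

```text
time_s: 19.15
tcp_pos: [0.5575, 0.0218, 0.1951]
eef_rot: [180.0, -0.0, -159.7]
contact_force: [0.6, 0.8, -1.2]
gripper_width: 0.014
gripper_force: 30.0
```

Emit:
{"method": "drive_tool", "body": {"increments": [[[-1,0.927,-0.694,0,0],[-1,0.927,-0.694,0,0],[-1,0.927,-0.694,0,0],[-1,0.927,-0.694,0,0]]]}}

```text
time_s: 19.65
tcp_pos: [0.4844, -0.0931, 0.1953]
eef_rot: [-180.0, 0.1, -159.7]
contact_force: [0.1, -0.2, -0.6]
gripper_width: 0.0139
gripper_force: 30.0
```

Emit:
{"method": "drive_tool", "body": {"increments": [[[-1,0,0,0.4,0],[-1,0,0,0.8,0],[-1,0,0,0.95,0],[-1,0,0,0.95,0],[-1,0,0,0.95,0]]]}}

```text
time_s: 20.27
tcp_pos: [0.4856, -0.0919, 0.0816]
eef_rot: [-180.0, 0.1, -159.6]
contact_force: [-0.6, 0.4, -1.2]
gripper_width: 0.014
gripper_force: 30.0
```

Run:
```python
from plan import *
plan(.4846,-.0929,.0640,-160)
```

```text
t 20.3 pos [ 0.4856 -0.0919  0.0816] rot [-1.7997e+02  6.0000e-02 -1.5963e+02] total inc [ 0.0102 -0.0047  0.1464  0.001 ] F [-0.6  0.4 -1.2]
```

Emit:
{"method": "drive_tool", "body": {"increments": [[[-1,0,0,0.08,0],[-1,0,0,0.12,0],[-1,0,0,0.14,0],[-1,0,0,0.143,0],[-1,0,0,0.143,0]]]}}

```text
time_s: 20.9
tcp_pos: [0.4843, -0.0927, 0.0638]
eef_rot: [-180.0, 0.0, -159.7]
contact_force: [-0.2, -1.4, -0.8]
gripper_width: 0.0142
gripper_force: 30.0
```

Emit:
{"method": "drive_tool", "body": {"increments": [[[-1,0,0,0.004,0],[-1,0,0,0.004,0],[-0.4,0,0,0.004,0],[-0.2,0,0,0.004,0],[0,0,0,0.004,0]]]}}

```text
time_s: 21.52
tcp_pos: [0.4843, -0.0926, 0.0633]
eef_rot: [-180.0, 0.0, -159.7]
contact_force: [0.2, 0.7, 0.2]
gripper_width: 0.0383
gripper_force: 0.0
```

Emit:
{"method": "drive_tool", "body": {"increments": [[[0,0,0,0,0],[0,0,0,-0.4,0],[0,0,0,-0.9,0],[0,0,0,-0.95,0],[0,0,0,-0.95,0]]]}}

```text
time_s: 22.15
tcp_pos: [0.4842, -0.0925, 0.1776]
eef_rot: [180.0, 0.1, -159.7]
contact_force: [-0.3, -0.1, -0.0]
gripper_width: 0.0441
gripper_force: 0.0
```

Run:
```python
from plan import *
plan(.5409,.1232,.19,10-90)
S=snap('side','s4.png');T=snap('top','t4.png')
S=cv2.imread('pics/s4.png');T=cv2.imread('pics/t4.png')
cv2.imwrite('pics/c4.png',np.hstack([cv2.resize(S[160:340,210:410],None,fx=2,fy=2),cv2.resize(T[150:330,180:380],None,fx=2,fy=2)]))
```

```text
t 22.1 pos [ 0.4842 -0.0925  0.1776] rot [ 1.8000e+02  9.0000e-02 -1.5972e+02] total inc [-1.0659  1.5226 -0.1032 -0.2214] F [-0.3 -0.1 -0. ]
```

View pics/c4.png

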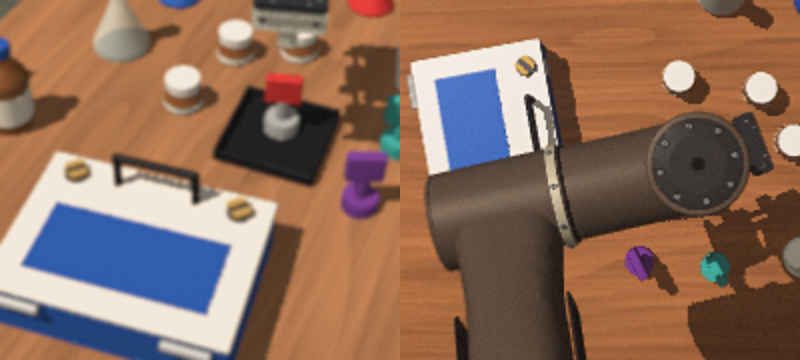

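The key stands in the tray (left crop, (283,105)), and both slots are turned. Next, locate the handle bar.

Run:
```python
from plan import *
print(tri((288.3,243.3),(248.2,214.6)), onz('top',(248.2,214.6),.1105))
plan(.542,.1244,.15,-170.2)
```

```text
(array([0.5421608 , 0.12054084, 0.10581693]), np.float64(0.002445605053435551)) [0.5408238  0.11939792 0.1105    ]
t 22.2 pos [ 0.4834 -0.0927  0.1761] rot [ 1.7996e+02 -1.0000e-01 -1.5973e+02] total inc [-1.0851  1.5276  0.2173  0.0291] F [-0.6  0.2 -0.7]
```

Emit:
{"method": "drive_tool", "body": {"increments": [[[0.4,-0.542,0.757,0,0],[0.4,-0.542,0.757,0,0],[0.4,-0.542,0.757,0,0]]]}}

```text
time_s: 22.62
tcp_pos: [0.5139, 0.0174, 0.1755]
eef_rot: [-180.0, -0.2, -159.5]
contact_force: [-0.4, 0.8, -0.1]
gripper_width: 0.0609
gripper_force: 0.0
```

Emit:
{"method": "drive_tool", "body": {"increments": [[[0.4,-0.542,0.757,0,0.029],[0.4,-0.542,0.757,0,0.029],[0.4,-0.542,0.757,0,0.029],[0.4,-0.542,0.757,0.2,0.029],[0.4,-0.542,0.757,0.2,0.029]]]}}

```text
time_s: 23.25
tcp_pos: [0.5413, 0.1213, 0.1507]
eef_rot: [-179.9, -0.3, -170.2]
contact_force: [-0.0, 0.8, 1.5]
gripper_width: 0.0615
gripper_force: 0.0
```

Emit:
{"method": "drive_tool", "body": {"increments": [[[0.4,0,0,0.2,0],[0.4,0,0,0.4,0],[0.4,0,0,0.4,0],[0.4,0,0,0.4,0]]]}}

```text
time_s: 23.75
tcp_pos: [0.5438, 0.1226, 0.1062]
eef_rot: [-180.0, 0.0, -170.2]
contact_force: [-0.3, 0.7, -0.0]
gripper_width: 0.0616
gripper_force: 0.0
```

Run:
```python
from plan import *
plan(.542,.1225,.1025,-170.2)
```

```text
t 23.8 pos [0.5438 0.1226 0.1062] rot [-1.7999e+02  4.0000e-02 -1.7016e+02] total inc [0.0146 0.0016 0.0311 0.0001] F [-0.3  0.7 -0. ]
```

Emit:
{"method": "drive_tool", "body": {"increments": [[[0.4,0.01,0,0.03,0],[-1,0.01,0,0.03,0],[-1,0.01,0,0.03,0],[-1,0.01,0,0.03,0],[-1,0.01,0,0.03,0]]], "squeeze": 12}}

```text
time_s: 24.38
tcp_pos: [0.5421, 0.1227, 0.1017]
eef_rot: [180.0, 0.0, -170.1]
contact_force: [-0.2, -0.2, -0.0]
gripper_width: 0.027
gripper_force: 0.0
```

Emit:
{"method": "drive_tool", "body": {"increments": [[[-1,0,0,0,0],[-1,0,0,0,0],[-1,0,0,0,0],[-1,0,0,0,0],[-1,0,0,0,0]]]}}

```text
time_s: 25.0
tcp_pos: [0.5418, 0.1245, 0.1016]
eef_rot: [179.9, 0.0, -170.1]
contact_force: [-4.6, 10.4, 0.7]
gripper_width: 0.0095
gripper_force: 12.0
```

Run:
```python
from plan import *
plan(.542,.1225,.1025,-170.2)
b=lambda t:(165*np.array([-np.cos(t),np.sin(t)])+50*np.array([np.sin(t),np.cos(t)]))
for t in np.arange(0,1.75,.15): print(round(t,2),((b(t)-b(0))/120).round(3))
```

```text
t 25.0 pos [0.5418 0.1245 0.1016] rot [ 1.7987e+02  4.0000e-02 -1.7014e+02] total inc [ 0.0015 -0.0164 -0.0079  0.0002] F [-4.6 10.4  0.7]
0.0 [0. 0.]
0.15 [0.078 0.201]
0.3 [0.185 0.388]
0.45 [0.318 0.557]
0.6 [0.475 0.704]
0.75 [0.653 0.825]
0.9 [0.847 0.919]
1.05 [1.052 0.983]
1.2 [1.265 1.016]
1.35 [1.48  1.016]
1.5 [1.693 0.984]
1.65 [1.899 0.921]
```

Emit:
{"method": "drive_tool", "body": {"increments": [[[-1,0,0.02,0,0],[-1,0,0.1,-0.2,0],[-1,0,0.205,-0.39,0],[-1,0,0.34,-0.56,0],[-1,0,0.495,-0.705,0]]]}}

```text
time_s: 25.62
tcp_pos: [0.5322, 0.1797, 0.1877]
eef_rot: [-179.8, 0.0, -170.2]
contact_force: [2.1, -4.4, 2.5]
gripper_width: 0.0095
gripper_force: 12.0
```

Emit:
{"method": "drive_tool", "body": {"increments": [[[-1,0,0.18,-0.12,0],[-1,0,0.37,-0.215,0],[-1,0,0.575,-0.28,0],[-1,0,0.79,-0.31,0],[-1,0,0.79,-0.31,0]]]}}

```text
time_s: 26.25
tcp_pos: [0.516, 0.2759, 0.2248]
eef_rot: [180.0, 0.1, -170.0]
contact_force: [-1.3, -1.4, 8.5]
gripper_width: 0.0091
gripper_force: 12.0
```

Run:
```python
from plan import *
plan(.542,.1225,.1025,-170.2)
S=snap('side','s5.png')
```

```text
t 26.2 pos [0.516  0.2759 0.2248] rot [ 1.7999e+02  1.0000e-01 -1.7004e+02] total inc [ 7.6000e-03 -1.2969e+00  1.0189e+00  4.0000e-04] F [-1.3 -1.4  8.5]
```

View pics/s5.png

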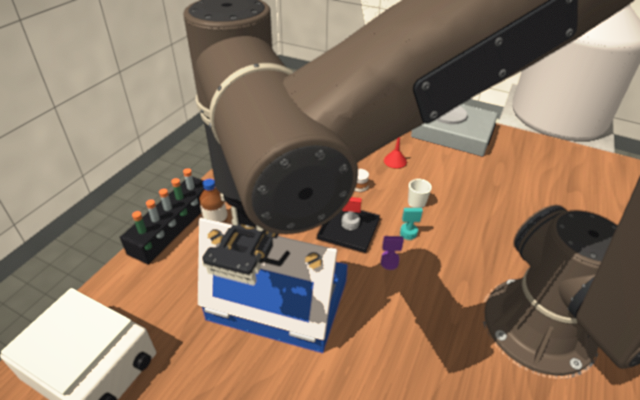

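The lid is opening, with the bar in the fingers at about (270,250), and the wrist is clear. Continuing past upright.

Emit:
{"method": "drive_tool", "body": {"increments": [[[-1,0,0.215,0,0],[-1,0,0.43,0.03,0],[-1,0,0.635,0.095,0],[-1,0,0.7,0.12,0],[-1,0,0.7,0.12,0]]]}}

```text
time_s: 26.92
tcp_pos: [0.5014, 0.3591, 0.2084]
eef_rot: [180.0, 0.0, -170.1]
contact_force: [3.3, 2.0, 1.9]
gripper_width: 0.0091
gripper_force: 12.0
```

Run:
```python
from plan import *
plan(.542,.1225,.1025,-170.2)
S=snap('side','s6.png')
```

```text
t 26.9 pos [0.5014 0.3591 0.2084] rot [ 1.7999e+02  4.0000e-02 -1.7007e+02] total inc [ 7.2000e-03 -2.0002e+00  8.8240e-01  4.0000e-04] F [3.3 2.  1.9]
```

View pics/s6.png

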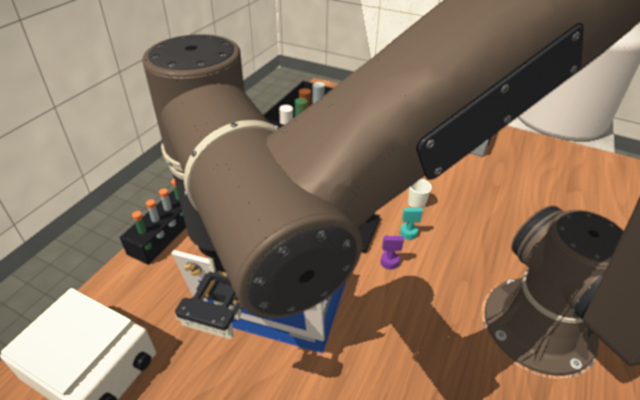

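Emit:
{"method": "drive_tool", "body": {"increments": [[[-1,0,0.05,0.025,0],[-1,0,0.1,0.05,0],[-1,0,0.11,0.055,0],[-1,0,0.11,0.055,0],[-0.45,0,0.11,0.055,0]]]}}

```text
time_s: 27.6
tcp_pos: [0.4982, 0.3698, 0.2016]
eef_rot: [-180.0, -0.1, -170.2]
contact_force: [-0.7, -0.0, -0.5]
gripper_width: 0.0146
gripper_force: 0.2
```

Emit:
{"method": "drive_tool", "body": {"increments": [[[-0.45,0,0,0,0],[-0.45,0,0.03,0,0],[-0.45,0,0.03,-0.1,0],[-0.45,0,0.03,-0.3,0],[-0.45,0,0.03,-0.5,0]]]}}

```text
time_s: 28.22
tcp_pos: [0.4984, 0.3738, 0.2639]
eef_rot: [-180.0, 0.0, -170.1]
contact_force: [0.9, 1.0, 0.2]
gripper_width: 0.0241
gripper_force: 0.0
```

Emit:
{"method": "drive_tool", "body": {"increments": [[[0,0,0,-0.5,0],[0,0,0,-0.5,0],[0,0,-0.5,-0.5,0],[0,0,-1,-0.5,0],[0,0,-1,-0.5,0]]]}}

```text
time_s: 28.85
tcp_pos: [0.5192, 0.2524, 0.3236]
eef_rot: [180.0, 0.1, -170.3]
contact_force: [-0.2, 0.3, -0.2]
gripper_width: 0.0438
gripper_force: 0.0
```

Emit:
{"method": "drive_tool", "body": {"increments": [[[1,0,-0.5,0,0],[1,0,-1,0,0],[1,0,-1,0,0]]]}}

```text
time_s: 29.22
tcp_pos: [0.5397, 0.1347, 0.323]
eef_rot: [-180.0, 0.0, -170.3]
contact_force: [-0.4, 1.6, -0.2]
gripper_width: 0.0681
gripper_force: 0.0
```

Emit:
{"method": "drive_tool", "body": {"increments": [[[1,0,-0.5,0,0],[1,0,-1,0,0],[1,0,-1,0,0],[1,0,-1,0,0]]]}}

```text
time_s: 29.72
tcp_pos: [0.5602, 0.0198, 0.3224]
eef_rot: [180.0, -0.0, -170.2]
contact_force: [0.7, 0.4, -1.0]
gripper_width: 0.0876
gripper_force: 0.0
```

Run:
```python
from plan import *
plan(.542,.1225,.1025,-170.2)
S=cv2.cvtColor(snap('side','s7.png'),4);T=cv2.cvtColor(snap('top','t7.png'),4)
cv2.imwrite('pics/c7.png',np.hstack([S[60:360,160:460],T[100:400,150:450]]))
```

```text
t 29.7 pos [0.5602 0.0198 0.3224] rot [ 179.99   -0.   -170.18] total inc [3.1000e-03 8.6880e-01 1.8323e+00 1.0000e-04] F [ 0.7  0.4 -1. ]
```

View pics/c7.png

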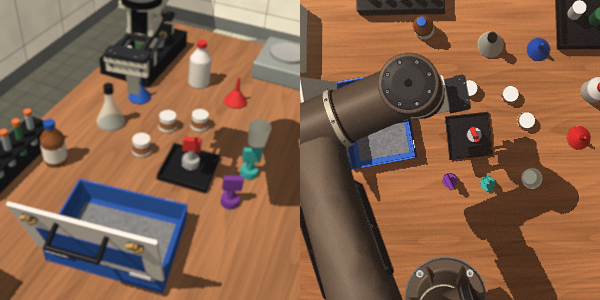

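The lid is open on its stop. The third jar was knocked, and its cap is now at about (377,221) in the top view. Re-measuring all jars and checking the case interior.

Run:
```python
from plan import *
T=cv2.imread('pics/top0.png');T7=cv2.imread('pics/t7.png');S7=cv2.imread('pics/s7.png')
def cap(im,box):
    h=cv2.cvtColor(im,cv2.COLOR_BGR2HSV); m,c=comp(((h[...,1]<60)&(h[...,2]>130)).astype(np.uint8),box); return c,m.sum()
tops=[cap(T,(310,178,335,200)),cap(T7,(350,183,370,206)),cap(T7,(366,211,390,234))]
sides=[cap(S7,(290,193,313,206)),cap(S7,(315,168,340,182)),cap(S7,(348,168,372,182))]
for a,b in zip(tops,sides): print(a,b,onz('top',a[0],.046).round(4),[x.round(4) if hasattr(x,'round') else x for x in tri(b[0],a[0])])
print(proj('top',[[.53+x*.9854-y*.1702,.1934+x*.1702+y*.9854,.06] for x,y in((-.13,-.095),(.13,-.095),(.13,.095),(-.13,.095))]))
plan(.63,-.08,.17,-80.2)
```

```text
(array([319.11290323, 187.72043011]), np.uint64(186)) (array([300.84656085, 199.31746032]), np.uint64(189)) [ 0.6199 -0.0811  0.046 ] [array([ 0.621 , -0.0808,  0.042 ]), np.float64(0.0015)]
(array([360.33333333, 193.57291667]), np.uint64(192)) (array([327.2208589 , 175.88343558]), np.uint64(163)) [ 0.601  -0.2018  0.046 ] [array([ 0.6023, -0.2018,  0.0415]), np.float64(0.0021)]
(array([376.578125  , 220.00520833]), np.uint64(192)) (array([359.41714286, 175.28      ]), np.uint64(175)) [ 0.5226 -0.2479  0.046 ] [array([ 0.5241, -0.2482,  0.0398]), np.float64(0.0026)]
[[265.23040312 257.67552753]
 [249.33132369 169.75805094]
 [185.71488924 181.81664394]
 [200.88485303 269.62592048]]
t 29.8 pos [0.56   0.0206 0.3224] rot [ 179.99    0.   -170.07] total inc [-0.43   -0.9262  1.27   -0.2496] F [0.2 0.1 0.7]
```

Emit:
{"method": "drive_tool", "body": {"increments": [[[1,-0.2,-0.46,0,-0.025],[1,-0.35,-0.77,0.2,-0.05],[1,-0.35,-0.77,0.4,-0.075],[1,-0.35,-0.77,0.6,-0.1],[1,-0.35,-0.77,0.7,-0.125]]]}}

```text
time_s: 30.45
tcp_pos: [0.6168, -0.0631, 0.2367]
eef_rot: [179.9, -0.1, -124.8]
contact_force: [0.1, 0.5, -0.4]
gripper_width: 0.0874
gripper_force: 0.0
```

Emit:
{"method": "drive_tool", "body": {"increments": [[[1,0,0,0,-0.025],[1,0,0,0.1,-0.05],[1,0,0,0.2,-0.075],[1,0,0,0.3,-0.1],[1,0,0,0.3,-0.125]]]}}

```text
time_s: 31.08
tcp_pos: [0.6168, -0.0629, 0.2012]
eef_rot: [179.9, 0.0, -79.7]
contact_force: [0.4, 0.3, -0.2]
gripper_width: 0.0877
gripper_force: 0.0
```

Emit:
{"method": "drive_tool", "body": {"increments": [[[1,0,0,0,0],[1,0,0,0,0]]]}}

```text
time_s: 31.32
tcp_pos: [0.6174, -0.0637, 0.2026]
eef_rot: [-180.0, 0.0, -80.3]
contact_force: [-0.2, -0.3, -0.1]
gripper_width: 0.0875
gripper_force: 0.0
```

Run:
```python
from plan import *
plan(.6205,-.081,.022,-80.2)
```

```text
t 31.3 pos [ 0.6174 -0.0637  0.2026] rot [-179.98    0.    -80.27] total inc [ 1.4650e-01 -1.0000e-03  1.5049e+00 -2.0000e-04] F [-0.2 -0.3 -0.1]
```

Emit:
{"method": "drive_tool", "body": {"increments": [[[1,0.147,0,0.2,0],[1,0.147,0,0.6,0],[1,0.147,0,0.8,0],[1,0.147,0,0.8,0]]]}}

```text
time_s: 31.82
tcp_pos: [0.619, -0.0819, 0.1046]
eef_rot: [179.8, 0.0, -80.3]
contact_force: [0.2, 0.5, -0.2]
gripper_width: 0.0875
gripper_force: 0.0
```

Emit:
{"method": "drive_tool", "body": {"increments": [[[1,0,0,0.35,0],[1,0,0,0.7,0],[1,0,0,0.7,0],[1,0,0,0.7,0],[1,0,0,0.7,0]]]}}

```text
time_s: 32.45
tcp_pos: [0.6219, -0.0818, 0.0249]
eef_rot: [-179.8, -0.0, -80.1]
contact_force: [0.1, 0.1, -0.3]
gripper_width: 0.0877
gripper_force: 0.0
```

Emit:
{"method": "drive_tool", "body": {"increments": [[[-0.2,0,0,0,0],[-0.2,0,0,0,0],[-0.2,0,0,0,0],[-0.2,0,0,0,0],[-0.2,0,0,0,0]]], "squeeze": 20}}

```text
time_s: 33.08
tcp_pos: [0.6202, -0.082, 0.0224]
eef_rot: [180.0, -0.0, -80.1]
contact_force: [0.5, -0.2, 1.5]
gripper_width: 0.0504
gripper_force: 20.0
```

Emit:
{"method": "drive_tool", "body": {"increments": [[[-0.2,0,0,0,0],[-0.2,0,0,0,0],[-0.2,0,0,-0.5,0],[-0.2,0,0,-0.95,0],[-0.2,0,0,-0.95,0]]]}}

```text
time_s: 33.7
tcp_pos: [0.623, -0.0818, 0.1414]
eef_rot: [-179.5, -0.0, -80.1]
contact_force: [0.3, 0.7, -1.2]
gripper_width: 0.0501
gripper_force: 20.0
```

```bash
cat >> plan.py <<'E'
def case(x,y): return .53+x*.9854-y*.1702,.1934+x*.1702+y*.9854
E
python3 - <<'E'
from plan import *
plan(*case(.06,.04),.14,-80.2)
E
```

```text
t 33.7 pos [ 0.623  -0.0818  0.1414] rot [-1.7951e+02 -5.0000e-02 -8.0110e+01] total inc [-2.7253e+00 -1.3070e-01  1.1600e-02  2.0000e-04] F [ 0.3  0.7 -1.2]
```

Emit:
{"method": "drive_tool", "body": {"increments": [[[-0.2,-0.9,-0.04,0,0],[-0.2,-0.9,-0.04,0,0],[-0.2,-0.9,-0.04,0,0]]]}}

```text
time_s: 34.08
tcp_pos: [0.6055, 0.0278, 0.1354]
eef_rot: [179.9, 0.0, -80.0]
contact_force: [0.4, -0.4, -0.8]
gripper_width: 0.0502
gripper_force: 20.0
```

Emit:
{"method": "drive_tool", "body": {"increments": [[[-0.2,-0.9,-0.04,0,0],[-0.2,-0.9,-0.04,0,0],[-0.2,-0.9,-0.04,0,0]]]}}

```text
time_s: 34.45
tcp_pos: [0.5921, 0.1345, 0.1354]
eef_rot: [179.9, -0.0, -80.0]
contact_force: [0.3, -0.3, -1.0]
gripper_width: 0.0497
gripper_force: 20.0
```

Emit:
{"method": "drive_tool", "body": {"increments": [[[-0.2,-0.87,-0.04,0,0],[-0.2,-0.87,-0.04,0,0],[-0.2,-0.87,-0.04,0,0],[-0.2,-0.87,-0.04,0,0],[-0.2,-0.87,-0.04,0,0]]]}}

```text
time_s: 35.08
tcp_pos: [0.5796, 0.2346, 0.1361]
eef_rot: [180.0, -0.0, -80.2]
contact_force: [1.0, -0.2, -0.3]
gripper_width: 0.0498
gripper_force: 20.0
```

Run:
```python
from plan import *
plan(*case(.06,.034),.0274,-80.2)
S=cv2.cvtColor(snap('side','s8.png'),4)
cv2.imwrite('pics/c8.png',cv2.resize(S[120:360,150:390],None,fx=2,fy=2))
```

```text
t 35.1 pos [0.5796 0.2346 0.1361] rot [ 1.7996e+02 -2.0000e-02 -8.0240e+01] total inc [-1.530e-02 -3.390e-02  9.055e-01 -1.000e-04] F [ 1.  -0.2 -0.3]
```

View pics/c8.png

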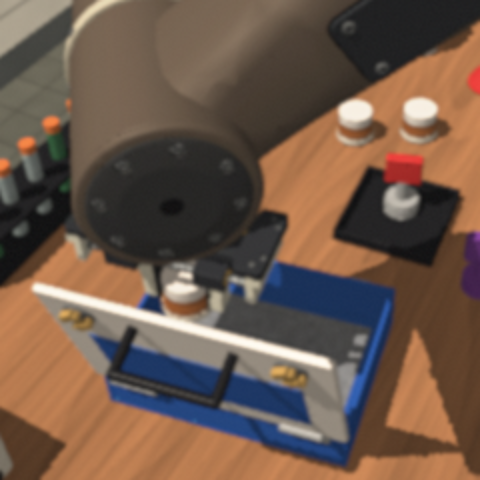

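The jar hangs over the back of the case (crop (185,295)), with the lid and fingers clear. Lowering.

Emit:
{"method": "drive_tool", "body": {"increments": [[[-0.2,-0.015,-0.034,0.3,0],[-0.2,-0.015,-0.034,0.7,0],[-0.2,-0.015,-0.034,0.85,0],[-0.2,-0.015,-0.034,0.88,0],[-0.2,-0.015,-0.034,0.88,0]]]}}

```text
time_s: 35.75
tcp_pos: [0.5842, 0.2389, 0.0321]
eef_rot: [-179.9, 0.0, -80.1]
contact_force: [-0.1, 0.9, -0.3]
gripper_width: 0.0502
gripper_force: 20.0
```

Emit:
{"method": "drive_tool", "body": {"increments": [[[-0.2,0,0,0.01,0],[-0.2,0,0,0.015,0],[-0.2,0,0,0.015,0],[0.45,0,0,0.015,0],[0.45,0,0,0.015,0]]]}}

```text
time_s: 36.38
tcp_pos: [0.5835, 0.2387, 0.0292]
eef_rot: [-180.0, 0.0, -80.1]
contact_force: [-0.3, -0.2, -0.8]
gripper_width: 0.0618
gripper_force: 0.0
```

Emit:
{"method": "drive_tool", "body": {"increments": [[[0.45,0,0,0,0],[0.45,0,0,-0.3,0],[0.45,0,0,-0.8,0],[0.45,0,0,-0.95,0],[0.45,0,0,-0.95,0]]]}}

```text
time_s: 37.0
tcp_pos: [0.584, 0.2392, 0.1448]
eef_rot: [-179.8, 0.1, -80.1]
contact_force: [-0.0, -0.2, 0.0]
gripper_width: 0.0634
gripper_force: 0.0
```

Run:
```python
from plan import *
plan(.602,-.202,.14,-80.2)
```

```text
t 37.0 pos [0.584  0.2392 0.1448] rot [-1.7982e+02  1.0000e-01 -8.0150e+01] total inc [3.6478e+00 4.8100e-01 4.0200e-02 1.0000e-04] F [-0.  -0.2  0. ]
```

Emit:
{"method": "drive_tool", "body": {"increments": [[[0.45,0.91,0.12,0,0],[0.45,0.91,0.12,0,0],[1,0.91,0.12,0,0]]]}}

```text
time_s: 37.38
tcp_pos: [0.5865, 0.1253, 0.1412]
eef_rot: [179.8, -0.0, -80.4]
contact_force: [0.4, -0.4, 0.9]
gripper_width: 0.0687
gripper_force: 0.0
```

Emit:
{"method": "drive_tool", "body": {"increments": [[[1,0.91,0.12,0,0],[1,0.91,0.12,0,0],[1,0.91,0.12,0,0]]]}}

```text
time_s: 37.75
tcp_pos: [0.5914, 0.0161, 0.1414]
eef_rot: [179.8, -0.0, -80.3]
contact_force: [0.5, 0.2, -0.1]
gripper_width: 0.0873
gripper_force: 0.0
```

Emit:
{"method": "drive_tool", "body": {"increments": [[[1,0.91,0.12,0,0],[1,0.91,0.12,0,0],[1,0.91,0.12,0,0]]]}}

```text
time_s: 38.12
tcp_pos: [0.5963, -0.0932, 0.1416]
eef_rot: [179.9, 0.0, -80.3]
contact_force: [0.3, 0.7, 0.7]
gripper_width: 0.0877
gripper_force: 0.0
```

Emit:
{"method": "drive_tool", "body": {"increments": [[[1,0.91,0.12,0,0],[1,0.91,0.12,0,0],[1,0.91,0.12,0,0],[1,0.91,0.12,0,0],[1,0.91,0.12,0,0]]]}}

```text
time_s: 38.75
tcp_pos: [0.6015, -0.2001, 0.1427]
eef_rot: [180.0, 0.0, -80.1]
contact_force: [0.3, 0.9, -0.5]
gripper_width: 0.0876
gripper_force: 0.0
```

Run:
```python
from plan import *
plan(.602,-.202,.0224,-80.2)
T=snap('top','t9.png');S=snap('side','s9.png')
def cap(im,box):
    h=cv2.cvtColor(im,cv2.COLOR_RGB2HSV); m,c=comp(((h[...,1]<60)&(h[...,2]>120)).astype(np.uint8),box); return c.round(1),m.sum()
print('B side',cap(S,(315,168,340,182)),'C side',cap(S,(348,168,372,182)),'C top',cap(T,(366,211,390,234)))
```

```text
t 38.8 pos [ 0.6015 -0.2001  0.1427] rot [ 1.7998e+02  1.0000e-02 -8.0050e+01] total inc [ 1.6600e-02 -1.6000e-03  1.0027e+00  4.0000e-04] F [ 0.3  0.9 -0.5]
B side (array([327.6, 175.9]), np.uint64(172)) C side (array([359.4, 175.3]), np.uint64(183)) C top (array([377.2, 225. ]), np.uint64(40))
```

Jars B and C haven't moved in the side view. Grasping B.

Emit:
{"method": "drive_tool", "body": {"increments": [[[1,0.017,0,0.3,0],[1,0.017,0,0.7,0],[1,0.017,0,0.9,0],[1,0.017,0,1,0],[1,0.017,0,1,0]]]}}

```text
time_s: 39.48
tcp_pos: [0.6016, -0.2032, 0.0227]
eef_rot: [180.0, 0.0, -80.1]
contact_force: [0.5, 0.9, 0.6]
gripper_width: 0.0878
gripper_force: 0.0
```

Emit:
{"method": "drive_tool", "body": {"increments": [[[-0.2,0,0,0,0],[-0.2,0,0,0,0],[-0.2,0,0,0,0],[-0.2,0,0,0,0],[-0.2,0,0,0,0]]]}}

```text
time_s: 40.1
tcp_pos: [0.6018, -0.2037, 0.0233]
eef_rot: [-180.0, -0.0, -80.1]
contact_force: [-0.6, 0.2, 2.6]
gripper_width: 0.05
gripper_force: 20.0
```

Emit:
{"method": "drive_tool", "body": {"increments": [[[-0.2,0,0,0,0],[-0.2,0,0,0,0],[-0.2,0,0,-0.5,0],[-0.2,0,0,-0.95,0],[-0.2,0,0,-0.95,0]]]}}

```text
time_s: 40.72
tcp_pos: [0.6044, -0.204, 0.1419]
eef_rot: [-179.5, -0.1, -80.1]
contact_force: [-0.9, 0.4, -1.8]
gripper_width: 0.0499
gripper_force: 20.0
```

Run:
```python
from plan import *
plan(*case(-.06,.034),.14,-80.2)
```

```text
t 40.7 pos [ 0.6044 -0.204   0.1419] rot [-1.7954e+02 -1.4000e-01 -8.0120e+01] total inc [-3.6531e+00  5.4190e-01  1.5500e-02  2.0000e-04] F [-0.9  0.4 -1.8]
```

Emit:
{"method": "drive_tool", "body": {"increments": [[[-0.2,-0.913,0.14,0,0],[-0.2,-0.913,0.14,0,0],[-0.2,-0.913,0.14,0,0]]]}}

```text
time_s: 41.1
tcp_pos: [0.5649, -0.0961, 0.1363]
eef_rot: [179.9, 0.0, -80.0]
contact_force: [0.2, -1.1, -0.8]
gripper_width: 0.0501
gripper_force: 20.0
```

Emit:
{"method": "drive_tool", "body": {"increments": [[[-0.2,-0.913,0.14,0,0],[-0.2,-0.913,0.14,0,0],[-0.2,-0.913,0.14,0,0]]]}}

```text
time_s: 41.48
tcp_pos: [0.5302, 0.0083, 0.1365]
eef_rot: [180.0, 0.0, -80.0]
contact_force: [0.4, -0.1, -0.7]
gripper_width: 0.0499
gripper_force: 20.0
```

Emit:
{"method": "drive_tool", "body": {"increments": [[[-0.2,-0.913,0.14,0,0],[-0.2,-0.913,0.14,0,0],[-0.2,-0.913,0.14,0,0]]]}}

```text
time_s: 41.85
tcp_pos: [0.4955, 0.1131, 0.1366]
eef_rot: [180.0, -0.0, -80.0]
contact_force: [-0.2, -0.0, -1.1]
gripper_width: 0.05
gripper_force: 20.0
```

Emit:
{"method": "drive_tool", "body": {"increments": [[[-0.2,-0.913,0.14,0,0],[-0.2,-0.913,0.14,0,0],[-0.2,-0.913,0.14,0,0],[-0.2,-0.913,0.14,0,0],[-0.2,-0.913,0.14,0,0]]]}}

```text
time_s: 42.48
tcp_pos: [0.4609, 0.2152, 0.1367]
eef_rot: [180.0, -0.0, -80.3]
contact_force: [-0.0, -0.1, -1.3]
gripper_width: 0.0498
gripper_force: 20.0
```

Run:
```python
from plan import *
plan(*case(-.06,.034),.0283,-80.2)
```

```text
t 42.5 pos [0.4609 0.2152 0.1367] rot [ 1.7996e+02 -3.0000e-02 -8.0260e+01] total inc [-6.200e-03 -3.680e-02  9.031e-01 -2.000e-04] F [-0.  -0.1 -1.3]
```

Emit:
{"method": "drive_tool", "body": {"increments": [[[-0.2,-0.006,-0.037,0.3,0],[-0.2,-0.006,-0.037,0.7,0],[-0.2,-0.006,-0.037,0.85,0],[-0.2,-0.006,-0.037,0.885,0],[-0.2,-0.006,-0.037,0.885,0]]]}}

```text
time_s: 43.1
tcp_pos: [0.4653, 0.2178, 0.0312]
eef_rot: [-180.0, 0.0, -80.2]
contact_force: [0.0, 0.3, -1.0]
gripper_width: 0.05
gripper_force: 20.0
```

Emit:
{"method": "drive_tool", "body": {"increments": [[[-0.2,0,0,0.01,0],[-0.2,0,0,0.018,0],[-0.2,0,0,0.018,0],[0.45,0,0,0.018,0],[0.45,0,0,0.018,0]]]}}

```text
time_s: 43.72
tcp_pos: [0.4648, 0.2183, 0.0288]
eef_rot: [-180.0, 0.0, -80.1]
contact_force: [1.2, -1.1, -0.2]
gripper_width: 0.062
gripper_force: 0.0
```

Emit:
{"method": "drive_tool", "body": {"increments": [[[0.45,0,0,0,0],[0.45,0,0,-0.3,0],[0.45,0,0,-0.8,0],[0.45,0,0,-0.95,0],[0.45,0,0,-0.95,0]]]}}

```text
time_s: 44.35
tcp_pos: [0.4654, 0.2188, 0.1444]
eef_rot: [-179.8, 0.1, -80.1]
contact_force: [-0.3, 0.6, -0.8]
gripper_width: 0.0637
gripper_force: 0.0
```

Run:
```python
from plan import *
plan(.5235,-.248,.14,-80.2)
```

```text
t 44.4 pos [0.4654 0.2188 0.1444] rot [-1.7982e+02  1.3000e-01 -8.0140e+01] total inc [3.9157e+00 1.8890e-01 3.6600e-02 2.0000e-04] F [-0.3  0.6 -0.8]
```

Emit:
{"method": "drive_tool", "body": {"increments": [[[0.45,0.98,0.047,0,0],[0.45,0.98,0.047,0,0],[1,0.98,0.047,0,0]]]}}

```text
time_s: 44.72
tcp_pos: [0.4782, 0.098, 0.1413]
eef_rot: [179.8, -0.1, -80.4]
contact_force: [-0.5, 0.5, -0.2]
gripper_width: 0.0693
gripper_force: 0.0
```

Emit:
{"method": "drive_tool", "body": {"increments": [[[1,0.98,0.047,0,0],[1,0.98,0.047,0,0],[1,0.98,0.047,0,0]]]}}

```text
time_s: 45.1
tcp_pos: [0.4932, -0.0181, 0.1414]
eef_rot: [179.9, -0.0, -80.4]
contact_force: [-0.7, 0.0, -0.7]
gripper_width: 0.0875
gripper_force: 0.0
```

Emit:
{"method": "drive_tool", "body": {"increments": [[[1,0.98,0.047,0,0],[1,0.98,0.047,0,0],[1,0.98,0.047,0,0]]]}}

```text
time_s: 45.48
tcp_pos: [0.5082, -0.1343, 0.1414]
eef_rot: [179.9, 0.0, -80.3]
contact_force: [0.3, 0.2, -0.8]
gripper_width: 0.0874
gripper_force: 0.0
```

Emit:
{"method": "drive_tool", "body": {"increments": [[[1,0.975,0.047,0,0],[1,0.975,0.047,0,0],[1,0.975,0.047,0,0],[1,0.975,0.047,0,0],[1,0.975,0.047,0,0]]]}}

```text
time_s: 46.1
tcp_pos: [0.523, -0.2471, 0.1425]
eef_rot: [180.0, 0.0, -80.1]
contact_force: [0.1, 0.1, 0.2]
gripper_width: 0.088
gripper_force: 0.0
```

Run:
```python
from plan import *
plan(.5235,-.248,.0228,-80.2)
T=snap('top','t10.png');S=snap('side','s10.png')
def cap(im,box):
    h=cv2.cvtColor(im,cv2.COLOR_RGB2HSV); m,c=comp(((h[...,1]<60)&(h[...,2]>110)).astype(np.uint8),box); return c.round(1),m.sum()
print('C side',cap(S,(348,168,372,182)))
for n,x,y in(('A',.06,.034),('B',-.06,.034)): 
    p=proj('side',[*case(x,y),.051])[0]; print(n,'side expected',p)
    p=proj('top',[*case(x,y),.051])[0]; print('top exp',p)
cv2.imwrite('pics/c10.png',np.hstack([cv2.resize(cv2.cvtColor(S,4)[150:350,190:390],None,fx=2,fy=2),cv2.resize(cv2.cvtColor(T,4)[130:330,170:370],None,fx=2,fy=2)]))
```

```text
t 46.1 pos [ 0.523  -0.2471  0.1425] rot [ 1.7999e+02  2.0000e-02 -8.0050e+01] total inc [ 8.500e-03 -3.000e-03  9.973e-01  4.000e-04] F [0.1 0.1 0.2]
C side (array([359.9, 175.3]), np.uint64(189))
A side expected [245.27083575 290.90799193]
top exp [210.73918433 201.63456764]
B side expected [299.52470346 305.21898557]
top exp [217.81518995 241.97553871]
```

View pics/c10.png

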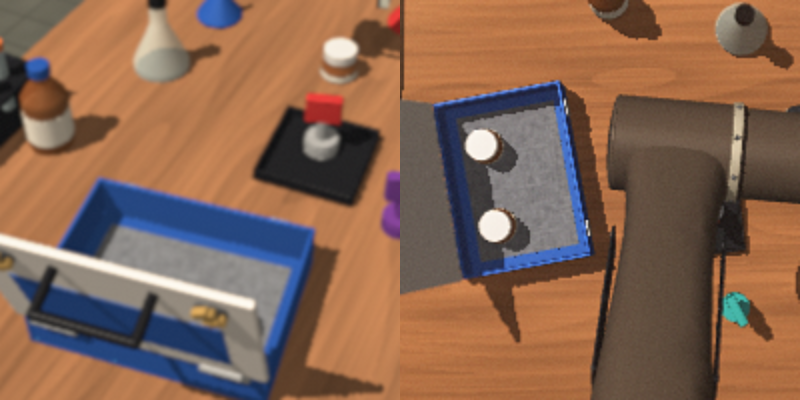

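Both jars stand inside the case (top crop, caps at (483,145) and (495,226)), and the key is upright. Now jar C goes to the front of the case, centred.

Emit:
{"method": "drive_tool", "body": {"increments": [[[1,0.008,0,0.3,0],[1,0.008,0,0.7,0],[1,0.008,0,0.9,0],[1,0.008,0,0.997,0],[1,0.008,0,0.997,0]]]}}

```text
time_s: 46.82
tcp_pos: [0.523, -0.2492, 0.0229]
eef_rot: [180.0, 0.0, -80.1]
contact_force: [-0.0, -0.9, -0.4]
gripper_width: 0.0875
gripper_force: 0.0
```

Emit:
{"method": "drive_tool", "body": {"increments": [[[-0.2,0,0,0,0],[-0.2,0,0,0,0],[-0.2,0,0,0,0],[-0.2,0,0,0,0],[-0.2,0,0,0,0]]]}}

```text
time_s: 47.45
tcp_pos: [0.5232, -0.2496, 0.0233]
eef_rot: [-180.0, -0.0, -80.1]
contact_force: [-0.2, 0.8, 2.5]
gripper_width: 0.0499
gripper_force: 20.0
```

Emit:
{"method": "drive_tool", "body": {"increments": [[[-0.2,0,0,0,0],[-0.2,0,0,0,0],[-0.2,0,0,-0.5,0],[-0.2,0,0,-0.98,0],[-0.2,0,0,-0.98,0]]]}}

```text
time_s: 48.08
tcp_pos: [0.5257, -0.2502, 0.1452]
eef_rot: [-179.6, -0.2, -80.1]
contact_force: [0.6, -0.5, -2.0]
gripper_width: 0.0505
gripper_force: 20.0
```

Run:
```python
from plan import *
plan(*case(0,-.04),.14,-80.2)
```

```text
t 48.1 pos [ 0.5257 -0.2502  0.1452] rot [-179.55   -0.18  -80.12] total inc [-3.3021e+00 -6.6890e-01  4.3600e-02  2.0000e-04] F [ 0.6 -0.5 -2. ]
```

Emit:
{"method": "drive_tool", "body": {"increments": [[[-0.2,-0.826,-0.17,0,0],[-0.2,-0.826,-0.17,0,0],[-0.2,-0.826,-0.17,0,0]]]}}

```text
time_s: 48.45
tcp_pos: [0.5254, -0.1462, 0.1395]
eef_rot: [179.9, 0.0, -80.0]
contact_force: [0.3, -0.6, -1.7]
gripper_width: 0.0495
gripper_force: 20.0
```

Emit:
{"method": "drive_tool", "body": {"increments": [[[-0.2,-0.826,-0.17,0,0],[-0.2,-0.826,-0.17,0,0],[-0.2,-0.826,-0.17,0,0]]]}}

```text
time_s: 48.82
tcp_pos: [0.5289, -0.0457, 0.1396]
eef_rot: [179.9, 0.0, -80.0]
contact_force: [-0.5, -1.0, -1.2]
gripper_width: 0.05
gripper_force: 20.0
```

Emit:
{"method": "drive_tool", "body": {"increments": [[[-0.2,-0.826,-0.17,0,0],[-0.2,-0.826,-0.17,0,0],[-0.2,-0.826,-0.17,0,0]]]}}

```text
time_s: 49.2
tcp_pos: [0.5324, 0.055, 0.1397]
eef_rot: [179.9, -0.0, -80.0]
contact_force: [-0.6, -0.5, -1.6]
gripper_width: 0.0499
gripper_force: 20.0
```

Emit:
{"method": "drive_tool", "body": {"increments": [[[-0.2,-0.826,-0.17,0,0],[-0.2,-0.826,-0.17,0,0],[-0.2,-0.826,-0.17,0,0],[-0.2,-0.826,-0.17,0,0],[-0.2,-0.826,-0.17,0,0]]]}}

```text
time_s: 49.82
tcp_pos: [0.5354, 0.1536, 0.1403]
eef_rot: [180.0, -0.0, -80.2]
contact_force: [-0.4, 0.2, -1.4]
gripper_width: 0.0499
gripper_force: 20.0
```

Run:
```python
from plan import *
plan(*case(0,-.04),.0283,-80.2)
```

```text
t 49.8 pos [0.5354 0.1536 0.1403] rot [ 1.7995e+02 -2.0000e-02 -8.0240e+01] total inc [-1.400e-03 -1.200e-02  9.331e-01 -1.000e-04] F [-0.4  0.2 -1.4]
```

Emit:
{"method": "drive_tool", "body": {"increments": [[[-0.2,0,-0.012,0.3,0],[-0.2,0,-0.012,0.7,0],[-0.2,0,-0.012,0.88,0],[-0.2,0,-0.012,0.915,0],[-0.2,0,-0.012,0.915,0]]]}}

```text
time_s: 50.45
tcp_pos: [0.5375, 0.155, 0.0314]
eef_rot: [-180.0, 0.0, -80.2]
contact_force: [-0.6, -0.4, -0.9]
gripper_width: 0.0495
gripper_force: 20.0
```

Emit:
{"method": "drive_tool", "body": {"increments": [[[-0.2,0,0,0.01,0],[-0.2,0,0,0.017,0],[-0.2,0,0,0.017,0],[0.45,0,0,0.017,0],[0.45,0,0,0.017,0]]]}}

```text
time_s: 51.08
tcp_pos: [0.5372, 0.1554, 0.029]
eef_rot: [-180.0, 0.0, -80.1]
contact_force: [-0.8, -0.6, -0.1]
gripper_width: 0.0615
gripper_force: 0.0
```

Emit:
{"method": "drive_tool", "body": {"increments": [[[0.45,0,0,0,0],[0.45,0,0,-0.3,0],[0.45,0,0,-0.8,0],[0.45,0,0,-1,0],[0.45,0,0,-1,0]]]}}

```text
time_s: 51.7
tcp_pos: [0.5382, 0.156, 0.1512]
eef_rot: [-179.7, 0.1, -80.1]
contact_force: [-0.3, 0.1, -0.3]
gripper_width: 0.0634
gripper_force: 0.0
```

Emit:
{"method": "drive_tool", "body": {"increments": [[[0.45,0.5,0,-0.5,0],[0.45,1,0,-1,0],[0.45,1,0,-1,0]]]}}

```text
time_s: 52.08
tcp_pos: [0.5575, 0.0356, 0.2696]
eef_rot: [180.0, -0.0, -80.2]
contact_force: [1.3, 0.8, 0.2]
gripper_width: 0.0634
gripper_force: 0.0
```

Emit:
{"method": "drive_tool", "body": {"increments": [[[0.45,0.5,0,0,0],[0.45,1,0,0,0],[0.45,1,0,0,0]]]}}

```text
time_s: 52.45
tcp_pos: [0.5776, -0.0847, 0.267]
eef_rot: [179.8, -0.0, -80.4]
contact_force: [0.3, 0.3, -0.8]
gripper_width: 0.0633
gripper_force: 0.0
```

Emit:
{"method": "drive_tool", "body": {"increments": [[[0.45,0.5,0,0,0],[0.45,1,0,0,0],[0.45,1,0,0,0],[0.45,1,0,0,0],[0.45,1,0,0,0]]]}}

```text
time_s: 53.08
tcp_pos: [0.5985, -0.198, 0.2685]
eef_rot: [180.0, 0.0, -80.1]
contact_force: [-0.2, 0.4, 0.1]
gripper_width: 0.0635
gripper_force: 0.0
```

Run:
```python
from plan import *
plan(*case(0,-.04),.0283,-80.2)
T=cv2.cvtColor(snap('top','t11.png'),4);S=cv2.cvtColor(snap('side','s11.png'),4)
cv2.imwrite('pics/c11.png',np.hstack([cv2.resize(S[60:360,140:440],(400,400)),cv2.resize(T[80:380,170:470],(400,400))]))
```

```text
t 53.1 pos [ 0.5985 -0.198   0.2685] rot [ 1.7998e+02  2.0000e-02 -8.0070e+01] total inc [-2.9783e+00  5.0000e-04  2.0016e+00  4.0000e-04] F [-0.2  0.4  0.1]
```

View pics/c11.png

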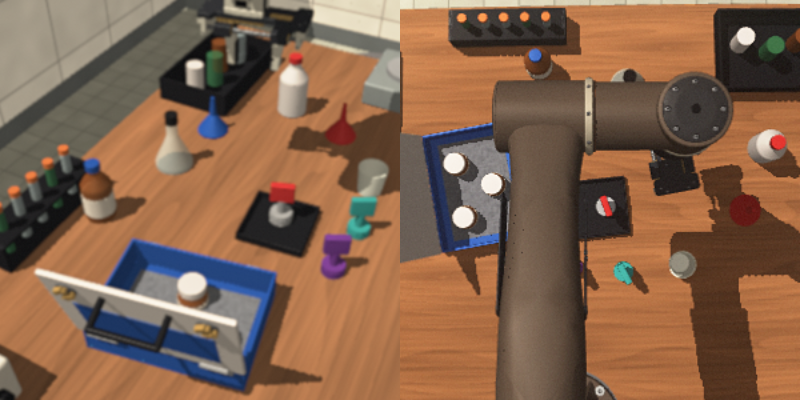

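All three jars stand in the case (caps at about (455,163), (463,217) and (491,184)), the key is upright in its tray, the lid is on its stop, and no jars are left on the bench.

```bash
python3 -c "
from plant import job
print(job.close_job())"
```

```text
the job is handed in; nothing more can be done
None
```

I handed the job in after about 53 s of robot time, with both screws undone by the key, the lid open on its stop, all three amber jars upright in the case and the key back in its tray; hand-in returned no verdict.

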